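# Set the hold-down screw of a tub labelling station to a setting block

### The job

Set up the tub labelling station for the next tubs: stand the setting block on the base plate, centred under the rubber foot of the hold-down screw, and with the box driver turn the screw down (clockwise), letting go of the driver and taking it afresh as needed, until the foot just drags on the block: clearly touching and a little squeezed, but not squeezed flat. Then put the driver back on the stub of its rest and, leaving the screw as set, draw the block out and stand it upright on the table off the station. Do not disturb the tubs, the spare label roll or the bench scraper.

Things in the scene. Friction and masses are not known exactly. Their poses are not given: they have to be found in the camera images.
- station: Fixed tub labelling station; origin on the table. Steel base plate x -65 to +95, y -120 to +120 mm, top 12 mm above the table. A column at x = +70 carries an arm (34 mm wide, 107 to 135 mm high) forward to the vertical hold-down screw at x = -10, y = 0. Fence behind the lane: face x = +30, y -45 to +115, 42 mm high. Label roll at (66, 78), 82 mm high. Lane open to -x and to both sides.
- stop_screw (a joint): Hold-down screw's angle in rad, clockwise from above positive, 0 to 7.6. Clockwise lowers screw and foot, 12 mm a turn (1.91 mm per rad): the free foot face is 78 mm - 1.91 mm x angle above the base plate. At the start it is 5 to 7 mm higher than the standing block's top. The thread stays by friction (0.04 N m) where it is left.
- rubber_foot (a joint): Squeeze of the sprung rubber foot in m: 0 free, 0.003 squeezed flat; about 3 N per mm.
- foot_face (a point): Centre of the underside of the round black rubber foot, 26 mm across, at the lower end of the screw.
- screw_collar (a point): Centre of the upper face of the screw's 38 mm round collar, at the root of its square head: 18 mm square, 20 mm high, the upper 7 mm tapering to 9 mm. At screw angle 0 it lies 153 mm above the table. Its x and y axes are square to the head's flats and turn with the screw.
- setting_block: Setting block: aluminium, 56 x 56 mm, 68 mm high (as the tubs), with a steel tail handle; about 0.24 kg. Origin at the centre of the block's underside, z up as it must stand. The handle is a level bar 14 mm wide (x), 18 mm high, along -y from y = -28 to -110 mm, its centre 50 mm above the underside.
- block_top (a point): Centre of the setting block's top face.
- block_handle (a point): Point in the middle of the handle bar's grip, 82 mm from the block's centre (towards the block's -y) and 50 mm above its underside; grip across the bar (along the block's x), 14 mm wide.
- driver_rest: Fixed low white plastic rest 84 x 84 mm, 19 mm high; in its middle a steel collar (top 22 mm above the table) with an upright square stub just like the screw's head (18 mm square, 20 mm high, tapered top). Origin on the table; x and y axes square to the stub's flats.
- rest_collar (a point): Centre of the top of the rest's collar, at the stub's root, where the parked driver's mouth rests.
- box_driver: Box driver with black hexagonal handle, 108 mm tall, about 0.22 kg, parked upright on the rest's stub. Origin at the centre of its mouth (underside), z up. Lower end: steel box 31 mm square, 26 mm high; its 21 mm square hole, 22.5 mm deep, goes down over an 18 mm square head till the rim rests on the collar. x and y square to the hole's sides: fits every quarter turn, 0.15 rad play; stands by itself on the screw.
- driver_grip (a point): Centre of the driver's handle, 82 mm above its mouth. The handle is a hexagonal prism 34 mm across flats from 50 to 108 mm above the mouth; two of its flats face the driver's +x and -x, the others every 60 degrees about z.
- tub_1: Bystander: lidded deli tub 74 mm across, 68 mm high, standing; origin under its centre.
- tub_2: Bystander: a like deli tub.
- spare_roll: Bystander: label roll 64 mm across, 30 mm high; origin under its centre.
- scraper: Bystander: bench scraper 78 x 150 x 24 mm lying flat; origin under its centre.

How it is judged (in metres and radians):
On the way, in this order (a step that is already met when the one before it is completed fails the run):
1. the setting block stands upright on the base plate, centred under the foot (within 15 mm) (horizontal distance between block_top and foot_face below 0.015 m and z of setting_block in the frame of station between 0.01 and 0.0135 m and angle between setting_block's own z axis and vertical below 0.06 rad), for 0.2 s.
2. with the driver seated on the screw's head, the foot bears on the block, squeezed by 0.2 to 2.6 mm (horizontal distance between block_top and foot_face below 0.015 m and value of joint rubber_foot between 0.0002 and 0.0026 m and distance between box_driver and screw_collar below 0.012 m and contact force between rubber_foot and setting_block above 0.3 N), for 0.2 s.
At the end, for the whole second after the job is handed in: The screw is left at 5.36 to 6.55 rad, that is with the free foot face 0.2 to 2.5 mm lower than the 68 mm block's top would be; the driver is back on the rest's stub, upright, its mouth within 8 mm of the collar; the setting block stands upright on the table, off the station; both at rest (value of joint stop_screw between 5.36 and 6.55 rad and height (world z) of setting_block between -0.005 and 0.005 m and angle between setting_block's own z axis and vertical below 0.06 rad and horizontal distance between block_top and foot_face above 0.08 m and distance between box_driver and rest_collar below 0.008 m and angle between box_driver's own z axis and vertical below 0.1 rad and linear speed of each of setting_block, box_driver below 0.02 m/s); the robot touches nothing.
It fails at once if a deli tub is moved by more than 25 mm (distance of tub_1 from where it was at the start of the episode above 0.025 m).
It fails at once if a deli tub is moved by more than 25 mm (distance of tub_2 from where it was at the start of the episode above 0.025 m).
It fails at once if the spare label roll is moved by more than 25 mm (distance of spare_roll from where it was at the start of the episode above 0.025 m).
It fails at once if the bench scraper is moved by more than 25 mm (distance of scraper from where it was at the start of the episode above 0.025 m).
It also fails if it takes over 72 s, if anything falls off the work surface, if the arm or the gripper's body presses on something with over 40 N, if the wrist force passes 120 N, or if a joint passes its speed limit or range.

### The arm

A 6-joint arm with a two-finger parallel gripper is mounted at the origin on a cart in front of the work surface, level with it; the furniture and walls round the work are solid. World frame = base frame: x ahead of the robot, y to its left, z up, the work surface at z = 0. Lengths are in mm, angles in rad, forces in N, time in s.
With the tool pointing down it reaches from about 275 to 750 mm from the base axis. Payload 10.2 kg.
Tool frame: the origin (TCP) lies at the very end of the fingers, on their centre line; the grasp point (between the pads) lies 19 mm behind it (ctrl.grip_depth is the distance from the TCP to the grasp point, in mm); z points along the fingers, x is the direction in which the jaws open and shut, and the axes are right-handed (so a half turn about z gives the same grasp; the last joint's range is limited). The gripper opens to 85 mm and grips with 20 to 120 N. Pads are 22 mm wide; open, the fingers measure 114 mm over their backs; the gripper's body (76 mm by 85 mm) begins 54 mm behind the grasp point. The pads swing forward as they close: fully open they stand 13 mm farther back than shut.
Start: joints at [1.007, 0.313, 1.498, -0, 1.331, -0.223], TCP at [175.489, 494.808, 231.294] pointing down, gripper open.
Joint ranges: [-2.94, 2.94], [-0.97, 2.17], [0.19, 2.56], [-1.23, 4.37], [0.02, 3.11], [-2.88, 2.88]. Speed limits (rad/s): [2.39, 2.39, 3.01, 3.14, 3.14, 3.14].

### API

Orientations are given as a unit quaternion [w, x, y, z].
In Python, from rig import ctrl gives the robot as it stands.
- The arm moves only by the tool play_rows, never from a script. Its argument "motion" is a list of rows, each a list of 2 entries, a list of its own where there are three numbers: the shift along the tool's x, y, z in mm, then the turn, a rotation vector about the tool's x, y, z in degrees. A call has 1 to 20 rows; each row shifts and turns the commanded pose from where the row before left it, along the tool's axes as they then stand; what a row does not reach is not made up. A row lasts 1/12 s, in which the tool goes at most 41.7 mm and 7.16 degrees, less where a joint would pass 70% of its speed; a pose out of reach is approached as far as the arm can. A call with a gripper value outside its range is refused whole. "fingers" is the finger opening in mm, from 0 to 85.4, set as the call begins (left out, the last holds). The fingers move at their own pace and stop on an object; "squeeze" is the grip in N (left out, the last holds). Time passes only in rows, so rows that do not move let the fingers close. It gives the time, the measured TCP pose, the force and the opening at its end, in the units of the state.
- ctrl.sense(): the state, without advancing time (a new reading comes with each control period).
- ctrl.capture(name): name is "scene" or "top" or "wrist"; returns the picture (400x640x3 uint8, red, green, blue); there is no depth.
- ctrl.get_calibration(name): a dict with "K" (3x3 intrinsics, pixels), "R" (3x3) and "t" (3): a world point X has camera coordinates R X + t; the wrist camera has in their place "tool_from_camera" (4x4, takes a point from camera to tool coordinates, whose origin is the TCP and whose axes are the tool frame's). Camera axes: x right, y down, z forward; pixel columns grow to the right and rows downward; lengths in mm; the calibration is good to about 2 mm. A picture is of the moment at which its call begins: read the wrist's pose just before it. get_calibration takes no time and is no camera call.
- ctrl.finish_job(): hands the job in, once; it reports no verdict.
Trained networks look in the newest picture that a camera, given by its name, has taken for a name from the list of things; names that differ only in an ending like _2 or _b are one class to them, and where a whole thing is asked for, a point or a joint stands for the part that bears it (a point fixed in the world has none). Each returns a list of dicts, best first, with "p" (0 to 1); they miss things now and then, are a little off and sometimes report something else, mostly with a low value. They report only what shows in the picture. A call takes as long as a camera call.
- ctrl.spot_in(camera, name): "position" ([column, row] as shares, 0 to 1, of the picture: columns of its width, rows of its height, amid what is visible of it).
The state is a dict: "time_s": time; "joints": joint angles; "dq": joint speeds; "tau": joint torques, N m; "eef_pos": TCP position; "ee_rot": TCP orientation; "force": force on the tool from outside, world axes, zero at the start; "wrist_torque": the same for the moment, N m; "grip_width": opening from 0.0 (shut) to 1.0 (fully open).
Only numpy, scipy, OpenCV 4.12 (cv2) and the standard library are available. Lean on these libraries where they do the work, as an engineer would, in place of code of your own. Each camera call takes 0.05 s, during which the arm holds its last target. There are 200 camera calls.

## Working session

There is one attempt and no reset: what is moved stays moved. The work goes in short steps, Python scripts to look and compute and a tool call to move; the robot and the scene stay as the last step left them, time stands still between calls to the robot, and variables do not carry over. Pictures are saved under pics/ and viewed, about 8 in all and at most 12, crops included, and the job is handed in when it is done.

Besides the shell and the picture viewer there is one more tool, called after "Call:" as name([rows], argument=value, ...), one row to a line, values as JSON. play_rows: Moves the arm, as the interface text tells. Its arguments: {"type":"object","properties":{"motion":{"type":"array"},"fingers":{"type":"number"},"squeeze":{"type":"number"}},"required":["motion"]}

```bash
ls; mkdir -p pics; python3 - <<'E'
from rig import ctrl
import cv2,numpy as np
s=ctrl.sense();print(s)
for c in ("scene","top"):
    im=ctrl.capture(c);cv2.imwrite(f"pics/{c}0.png",im[:,:,::-1])
    k=ctrl.get_calibration(c);print(c,np.round(k["K"],1).tolist(),np.round(k["R"],4).tolist(),np.round(k["t"],1).tolist())
    for n in ["station","foot_face","screw_collar","setting_block","block_top","block_handle","driver_rest","rest_collar","box_driver","driver_grip","tub_1","spare_roll","scraper"]:
        try: print(n,[(np.round(np.array(d["position"])*[640,400],1).tolist(),round(d["p"],2)) for d in ctrl.spot_in(c,n)][:3])
        except Exception as e: print(n,e)
print(ctrl.get_calibration("wrist"), ctrl.grip_depth)
E
```

```text
pics
{'time_s': 0.0, 'joints': array([ 1.00659910e+00,  3.13479461e-01,  1.49846724e+00,  3.15785145e-05,
        1.33102366e+00, -2.23402531e-01]), 'dq': array([ 0.00271935,  0.00010087,  0.00142241,  0.00061345,  0.00026863,
       -0.00048759]), 'tau': array([-3.68968376e-04, -4.12266648e+01, -2.59742939e+01, -2.21430714e-04,
        4.14602197e-03,  5.69300511e-06]), 'eef_pos': array([175.3301579 , 494.56963976, 230.70865977]), 'ee_rot': array([ 2.48739392e-04,  8.16774951e-01,  5.76955981e-01, -6.42563712e-04]), 'force': array([ 0.56910202, -0.24540577, -0.27527674]), 'wrist_torque': array([-0.00725664,  0.03699756, -0.01922644]), 'grip_width': 0.9955367489533655}
scene [[378.4, 0.0, 324.1], [0.0, 378.4, 205.4], [0.0, 0.0, 1.0]] [[0.6742, -0.7383, -0.0183], [-0.5793, -0.5133, -0.6333], [0.4581, 0.4376, -0.7737]] [-430.3, 416.8, 925.2]
station [([310.6, 222.5], 0.64)]
foot_face []
screw_collar [([302.6, 194.0], 0.52)]
setting_block [([371.9, 297.8], 0.71)]
block_top [([371.0, 295.2], 0.65)]
block_handle [([372.3, 293.6], 0.75), ([228.2, 178.7], 0.75), ([442.1, 264.6], 0.55)]
driv
[... 937 characters left out ...]
.8], 0.71), ([393.5, 232.6], 0.3)]
tub_1 [([384.7, 175.1], 0.82), ([421.2, 172.6], 0.76)]
spare_roll [([336.3, 153.9], 0.69)]
scraper [([205.5, 176.7], 0.91)]
{'K': array([[334.58321502,   0.        , 320.09637979],
       [  0.        , 334.58321502, 195.04342323],
       [  0.        ,   0.        ,   1.        ]]), 'tool_from_camera': array([[ 9.99999784e-01, -3.43367084e-05, -6.56589841e-04,
         6.86513001e-01],
       [ 2.25625426e-04,  9.55915422e-01,  2.93642052e-01,
        -7.51294532e+01],
       [ 6.17561654e-04, -2.93642137e-01,  9.55915223e-01,
        -1.42724281e+02],
       [ 0.00000000e+00,  0.00000000e+00,  0.00000000e+00,
         1.00000000e+00]])} 18.700000000000003
```

```bash
python3 - <<'E'
import cv2
a=cv2.imread("pics/scene0.png");b=cv2.imread("pics/top0.png")
cv2.imwrite("pics/s0c.png",cv2.resize(a[110:350,170:490],(800,600),interpolation=cv2.INTER_CUBIC))
cv2.imwrite("pics/t0c.png",cv2.resize(b[110:290,170:450],None,fx=2.85,fy=2.85,interpolation=cv2.INTER_CUBIC))
E
```

```text
(no output)
```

View pics/s0c.png

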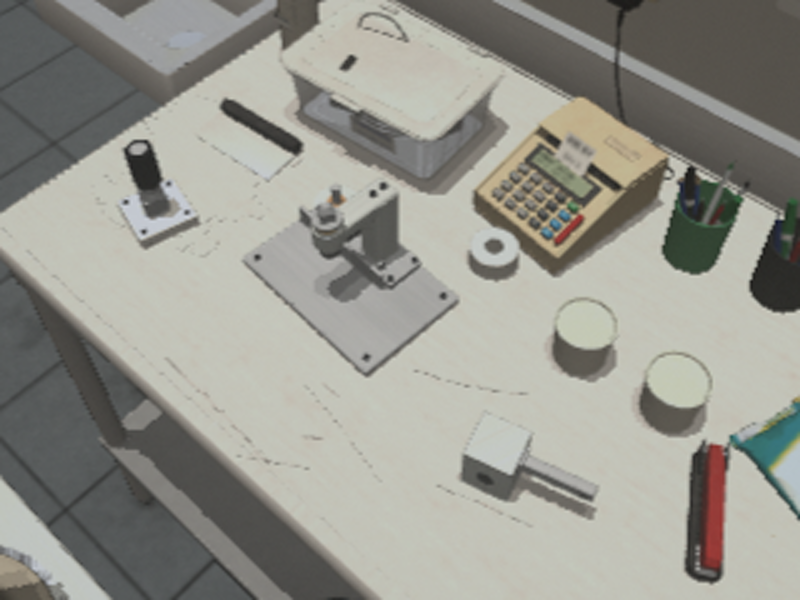

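View pics/t0c.png

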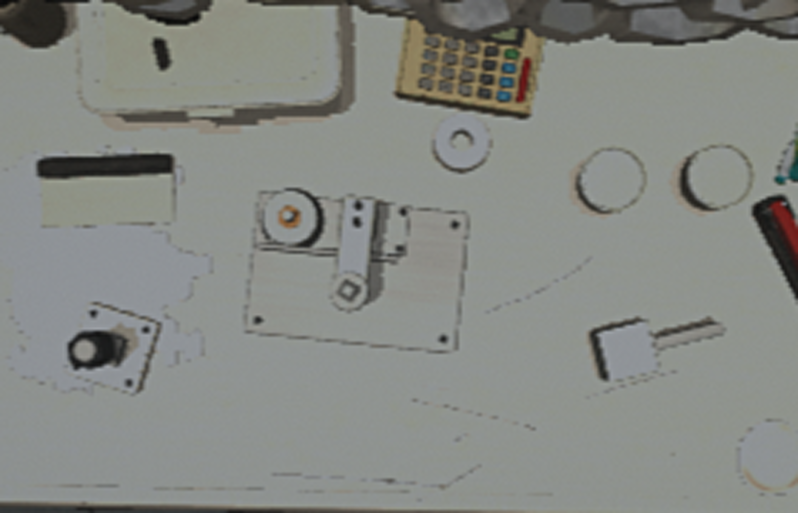

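The scene shows the driver on its rest at left (crop 150,165), the station in the middle, and the block with its handle pointing right, away from the station (crop 500,455). The top view gives the same layout: rest about (115,348), screw head (348,291) turned by about 20–30°, block (625,350), handle end (722,327). The way in from the lane's right side is free.

```bash
cat > h.py <<'E'
from rig import ctrl
import numpy as np, cv2
from scipy.spatial.transform import Rotation as Ro
def cam(c):
    k=ctrl.get_calibration(c)
    if "R" in k: R=np.array(k["R"]);return np.array(k["K"]),R,np.array(k["t"])
    s=ctrl.sense();q=s["ee_rot"];W=np.eye(4);W[:3,:3]=Ro.from_quat([q[1],q[2],q[3],q[0]]).as_matrix();W[:3,3]=s["eef_pos"]
    C=np.linalg.inv(W@np.array(k["tool_from_camera"]));return np.array(k["K"]),C[:3,:3],C[:3,3]
def back(cm,uv,z):
    K,R,t=cm;d=R.T@np.linalg.inv(K)@np.array([uv[0],uv[1],1.]);o=-R.T@t
    return o+d*(z-o[2])/d[2]
def proj(cm,X):
    K,R,t=cm;p=K@(R@np.array(X)+t);return p[:2]/p[2]
def rz(v): return np.degrees(np.arctan2(v[1],v[0]))
E
python3 - <<'E'
from h import *
T=cam("top");S=cam("scene");print("camtop",-T[1].T@T[2])
f=lambda u,v:(170+u/2.85,110+v/2.85)
g=lambda u,v:(170+u/2.5,110+v/2.5)
B=lambda L,z,h=f,c=T:np.array([back(c,h(*p),z) for p in L])
st=B([(259,190),(469,212),(456,352),(245,332)],12);print("station",st.round(1).tolist())
st=B([(250,260),(370,200),(458,298),(368,373)],12,g,S);print("station scene",st.round(1).tolist())
print("screwhead",B([(348,291)],170).round(1), B([(326,212)],172,g,S).round(1))
print("rest top",B([(92,304),(161,323),(140,394)],19).round(1).tolist(),"grip top",B([(85,350)],130).round(1), B([(139,146)],130,g,S).round(1))
print("rest scene",B([(118,210),(180,177),(198,215),(146,244)],19,g,S).round(1).tolist())
print("block top",B([(601,327),(648,318),(657,372),(608,381)],68).round(1).tolist(),"scene",B([(486,412),(532,432),(513,474),(463,456)],68,g,S).round(1).tolist())
print("handle",B([(655,340),(722,327)],59).round(1).tolist(),B([(530,465),(596,490)],59,g,S).round(1).tolist())
print("tubs",B([(612,180),(718,177)],68).round(1).tolist())
E
```

```text
camtop [ 544.43603076  -29.39570029 1372.43038182]
station [[690.2, 140.1, 12.0], [670.6, -98.4, 12.0], [511.9, -86.8, 12.0], [529.4, 151.1, 12.0]]
station scene [[533.5, 140.7, 12.0], [712.0, 95.1, 12.0], [665.3, -98.2, 12.0], [511.7, -88.4, 12.0]]
screwhead [[574.1  28.9 170. ]] [[565.5  19.2 172. ]]
rest top [[557.1, 321.7, 19.0], [537.6, 244.2, 19.0], [458.1, 264.8, 19.0]] grip top [[508.9 298.3 130. ]] [[511.5 300.8 130. ]]
rest scene [[470.1, 332.4, 19.0], [564.7, 316.6, 19.0], [535.9, 244.6, 19.0], [458.1, 257.3, 19.0]]
block top [[543.5, -241.2, 68.0], [554.4, -292.3, 68.0], [496.2, -302.7, 68.0], [485.4, -249.6, 68.0]] scene [[537.0, -240.3, 68.0], [550.7, -291.2, 68.0], [499.6, -305.3, 68.0], [481.0, -254.6, 68.0]]
handle [[530.6, -302.0, 59.0], [546.3, -375.4, 59.0]] [[523.2, -310.3, 59.0], [545.9, -376.8, 59.0]]
tubs [[704.1, -251.2, 68.0], [710.1, -367.5, 68.0]]
```

```bash
cat >> h.py <<'E'
def pose():
    s=ctrl.sense();q=s["ee_rot"];return s,np.array(s["eef_pos"]),Ro.from_quat([q[1],q[2],q[3],q[0]])
def tgt(th,tilt=0):
    c,s=np.cos(np.radians(th)),np.sin(np.radians(th))
    return Ro.from_matrix(np.array([[c,s,0],[s,-c,0],[0,0,-1]]))*Ro.from_rotvec([np.radians(tilt),0,0])
def delta(p,th,tilt=0):
    """shift in the present tool axes, then remaining turn (deg) in tool axes"""
    s,x,R=pose();return R.inv().apply(np.array(p)-x).round(2),np.degrees((R.inv()*tgt(th,tilt)).as_rotvec()).round(2)
E
python3 - <<'E'
from h import *
print(delta((537,-352,200),12))
s,x,R=pose()
print(tgt(12).inv().apply(np.array((537,-352,200))-x))
E
```

```text
(array([-677.29,  623.75,   31.3 ]), array([ 0.  ,  0.  , 58.48]))
[177.56047643 903.473621    31.28931699]
```

Call:
play_rows([
  [[0, 0, 0], [0, 0, 6.5]],
  [[0, 0, 0], [0, 0, 6.5]],
  [[0, 0, 0], [0, 0, 6.5]],
  [[0, 0, 0], [0, 0, 6.5]],
  [[0, 0, 0], [0, 0, 6.5]],
  [[0, 0, 0], [0, 0, 6.5]],
  [[0, 0, 0], [0, 0, 6.5]],
  [[0, 0, 0], [0, 0, 6.5]],
  [[0, 0, 0], [0, 0, 6.5]],
  [[7.4, 37.6, 1.3], [0, 0, 0]],
  [[7.4, 37.6, 1.3], [0, 0, 0]],
  [[7.4, 37.6, 1.3], [0, 0, 0]],
  [[7.4, 37.6, 1.3], [0, 0, 0]],
  [[7.4, 37.6, 1.3], [0, 0, 0]],
  [[7.4, 37.6, 1.3], [0, 0, 0]],
  [[7.4, 37.6, 1.3], [0, 0, 0]],
  [[7.4, 37.6, 1.3], [0, 0, 0]],
  [[7.4, 37.6, 1.3], [0, 0, 0]],
  [[7.4, 37.6, 1.3], [0, 0, 0]],
  [[7.4, 37.6, 1.3], [0, 0, 0]],
], fingers=45)

```text
time_s: 3.07
eef_pos: [341.2, 105.3, 217.2]
ee_rot: [0.0, 0.995, 0.104, 0.0]
force: [2.1, 0.9, 0.2]
grip_width: 0.526
```

Call:
play_rows([
  [[7.4, 37.6, 1.3], [0, 0, 0]],
  [[7.4, 37.6, 1.3], [0, 0, 0]],
  [[7.4, 37.6, 1.3], [0, 0, 0]],
  [[7.4, 37.6, 1.3], [0, 0, 0]],
  [[7.4, 37.6, 1.3], [0, 0, 0]],
  [[7.4, 37.6, 1.3], [0, 0, 0]],
  [[7.4, 37.6, 1.3], [0, 0, 0]],
  [[7.4, 37.6, 1.3], [0, 0, 0]],
  [[7.4, 37.6, 1.3], [0, 0, 0]],
  [[7.4, 37.6, 1.3], [0, 0, 0]],
  [[7.4, 37.6, 1.3], [0, 0, 0]],
  [[7.4, 37.6, 1.3], [0, 0, 0]],
  [[7.4, 37.6, 1.3], [0, 0, 0]],
  [[0, 0, 0], [0, 0, 0]],
  [[0, 0, 0], [0, 0, 0]],
])

```text
time_s: 4.32
eef_pos: [536.3, -352.3, 198.6]
ee_rot: [-0.001, 0.995, 0.103, -0.001]
force: [0.1, -0.2, -0.1]
grip_width: 0.524
```

```bash
python3 - <<'E'
from h import *
W=cam("wrist");im=ctrl.capture("wrist");cv2.imwrite("pics/w1.png",im[:,:,::-1])
print(pose()[1],delta((537,-352,200),12))
for n in ["setting_block","block_top","block_handle"]:
    print(n,[((np.array(d["position"])*[640,400]).round(1).tolist(),round(d["p"],2)) for d in ctrl.spot_in("wrist",n)][:2])
E
```

```text
[ 536.27718781 -351.05512041  199.39426926] (array([ 0.51,  1.07, -0.61]), array([-0.07,  0.03, -0.05]))
setting_block [([323.3, 90.9], 0.6)]
block_top [([323.3, 91.5], 0.9)]
block_handle [([321.8, 89.9], 0.82)]
```

View pics/w1.png

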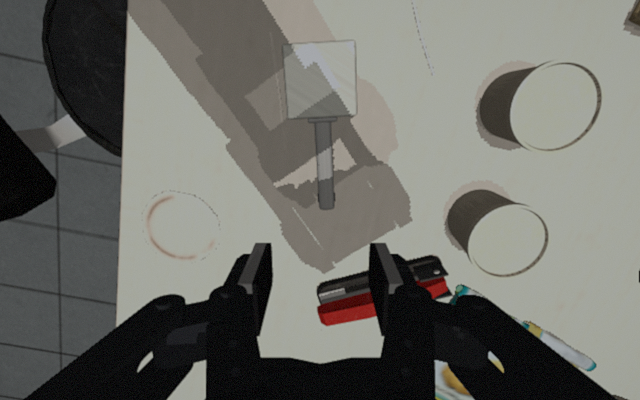

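The wrist picture shows the block top at (283,43)–(357,117) and the handle bar running down to (327,208), nearly straight along the tool's y.

```bash
python3 - <<'E'
from h import *
W=cam("wrist")
c=np.array([back(W,p,68) for p in [(283,43),(354,40),(357,115),(287,119)]]);print(c.round(1).tolist(),c.mean(0))
print("yaw",rz(c[1]-c[0]),rz(c[2]-c[3]),rz(c[0]-c[3])-90,rz(c[1]-c[2])-90)
h=np.array([back(W,p,59) for p in [(323,123),(326.5,207)]]);print(h,rz(h[1]-h[0])+90)
E
```

```text
[[486.0, -247.3, 68.0], [538.0, -234.1, 68.0], [553.4, -287.1, 68.0], [499.1, -301.9, 68.0]] [ 519.11736325 -267.59876151   68.        ]
yaw 14.236123149999464 15.215672034640425 13.43398879091086 16.227173457080127
[[ 528.30723919 -299.72206269   59.        ]
 [ 547.01779525 -371.56094135   59.        ]] 14.598453784222926
```

```bash
python3 - <<'E'
from h import *
R=tgt(14.6,15);G=np.array([539.5,-347.3,51])
T=G+18.7*R.as_matrix()[:,2];print(T)
s,x,R0=pose();print("first shift",R0.inv().apply(T+[0,0,70]-x),delta(T,14.6,15)[1],"then down in tilted tool",R.inv().apply([0,0,-70]))
E
```

```text
[ 538.28000544 -342.61636876   32.93718705]
first shift [ 3.32633731 -6.90077352 97.84485117] [15.02 -0.35 -2.55] then down in tilted tool [ 0.         18.11733316 67.61480784]
```

Call:
play_rows([
  [[0.8, -1.7, 24.5], [0, 0, 0]],
  [[0.8, -1.7, 24.5], [0, 0, 0]],
  [[0.8, -1.7, 24.5], [0, 0, 0]],
  [[0.9, -1.8, 24.3], [0, 0, 0]],
  [[0, 0, 0], [5, 0, -0.85]],
  [[0, 0, 0], [5, 0, -0.85]],
  [[0, 0, 0], [5, 0, -0.85]],
  [[0, 0, 0], [0, 0, 0]],
])

```text
time_s: 5.18
eef_pos: [538.0, -344.5, 102.0]
ee_rot: [-0.131, 0.983, 0.125, -0.014]
force: [-1.7, -0.3, -1.2]
grip_width: 0.528
```

```bash
python3 - <<'E'
from h import *
R=tgt(14.6,15);G=np.array([539.5,-347.3,51])
T=G+18.7*R.as_matrix()[:,2];print(delta(T,14.6,15))
E
```

```text
(array([ 0.39, 16.34, 67.17]), array([-0.15, -0.36, -0.05]))
```

Call:
play_rows([
  [[0.1, 3.3, 13.4], [0, 0, 0]],
  [[0.1, 3.3, 13.4], [0, 0, 0]],
  [[0.1, 3.3, 13.4], [0, 0, 0]],
  [[0, 3.3, 13.4], [0, 0, 0]],
  [[0, 3.2, 13.4], [0, 0, 0]],
  [[0, 0, 0], [0, 0, 0]],
  [[0, 0, 0], [0, 0, 0]],
])

```text
time_s: 5.77
eef_pos: [538.4, -341.7, 32.8]
ee_rot: [-0.13, 0.983, 0.125, -0.014]
force: [0.2, 0.5, -0.1]
grip_width: 0.524
```

Call:
play_rows([
  [[0, 0, 0], [0, 0, 0]],
  [[0, 0, 0], [0, 0, 0]],
  [[0, 0, 0], [0, 0, 0]],
  [[0, 0, 0], [0, 0, 0]],
  [[0, 0, 0], [0, 0, 0]],
  [[0, 0, 0], [0, 0, 0]],
  [[0, 0, 0], [0, 0, 0]],
], fingers=0, squeeze=90)

```text
time_s: 6.35
eef_pos: [538.8, -342.6, 34.2]
ee_rot: [-0.129, 0.984, 0.125, -0.013]
force: [-0.3, -2.0, 5.8]
grip_width: 0.146
```

```bash
python3 - <<'E'
from h import *
s,x,R=pose();print(x,R.as_matrix().round(3).tolist(),s["grip_width"],s["force"],s["wrist_torque"])
W=cam("wrist");im=ctrl.capture("wrist");cv2.imwrite("pics/w2.png",im[:,:,::-1])
print([proj(W,p).round(0).tolist() for p in [(486,-247,68),(538,-235,68),(553,-288,68),(499,-302,68)]])
E
```

```text
[ 538.75637314 -342.58727832   34.15553597] [[0.968, 0.243, -0.058], [0.25, -0.935, 0.251], [0.006, -0.257, -0.966]] 0.1459179835385394 [-0.31213553 -1.95225297  5.79437245] [-0.05035259  0.28479824  0.11288885]
[[245.0, -10.0], [393.0, -6.0], [395.0, 147.0], [243.0, 147.0]]
```

View pics/w2.png

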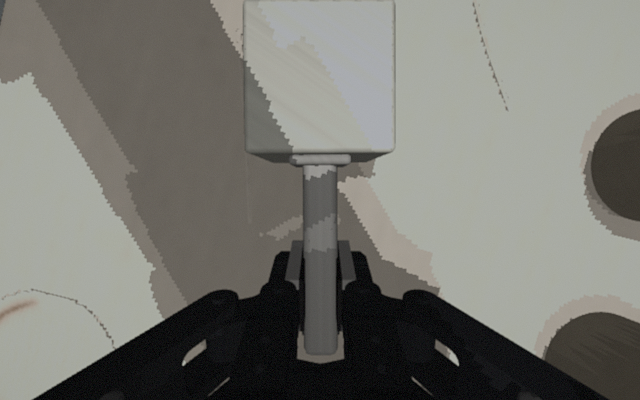

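The block is held: the bar lies centred between the pads and the block's top fills (244,0)–(395,151), square to the tool. I'll lift it.

Call:
play_rows([
  [[0, -2.6, -9.7], [0, 0, 0]],
  [[0, -2.6, -9.7], [0, 0, 0]],
  [[0, -2.6, -9.7], [0, 0, 0]],
  [[0, -2.6, -9.7], [0, 0, 0]],
  [[0, 0, 0], [0, 0, 0]],
  [[0, 0, 0], [0, 0, 0]],
])

```text
time_s: 6.9
eef_pos: [538.5, -342.3, 74.2]
ee_rot: [-0.129, 0.984, 0.126, -0.013]
force: [0.1, -0.0, -3.4]
grip_width: 0.146
```

```bash
python3 - <<'E'
from h import *
s,x,R=pose();print(x,R.as_matrix().round(3).tolist(),s["grip_width"],s["force"],s["wrist_torque"])
a=ctrl.get_calibration("wrist")
W=cam("wrist");im=ctrl.capture("wrist");cv2.imwrite("pics/w3.png",im[:,:,::-1])
old=cv2.imread("pics/w2.png")[:,:,::-1]
# motion of block+bar in image between w2 and w3
g=lambda i:cv2.cvtColor(np.ascontiguousarray(i),cv2.COLOR_RGB2GRAY)
for n,i in (("old",old),("new",im)):
    G=g(i).astype(float)
    print(n,"rows col320:",[int(v) for v in G[130:175,260]])
E
```

```text
[ 538.51312716 -342.27716843   74.20538727] [[0.968, 0.243, -0.058], [0.25, -0.935, 0.251], [0.006, -0.258, -0.966]] 0.14633429684670216 [ 0.13458519 -0.03619464 -3.38424285] [-0.38606209 -0.10601274 -0.05505229]
old rows col320: [110, 110, 110, 108, 110, 108, 111, 109, 109, 108, 111, 109, 108, 107, 109, 107, 109, 108, 108, 104, 99, 92, 83, 67, 58, 54, 54, 71, 95, 106, 105, 101, 104, 103, 102, 103, 102, 101, 98, 101, 99, 101, 106, 99, 101]
new rows col320: [105, 107, 107, 107, 107, 105, 106, 107, 107, 109, 107, 105, 104, 105, 107, 106, 106, 107, 104, 99, 94, 86, 73, 61, 53, 55, 56, 70, 90, 99, 101, 99, 100, 101, 97, 99, 98, 97, 99, 99, 101, 100, 103, 103, 102]
```

View pics/w3.png

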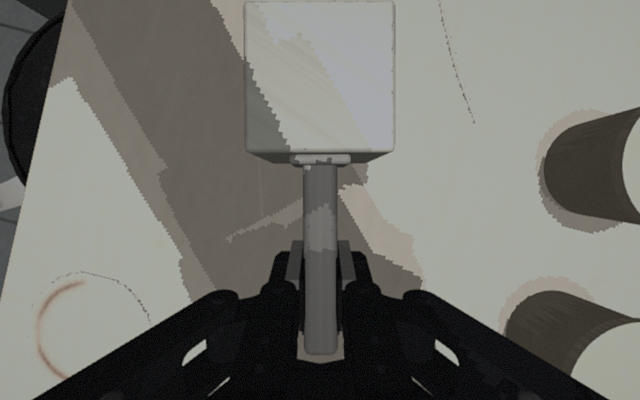

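The block came up without tipping: its edge is still at row 151.

```bash
python3 - <<'E'
from h import *
W=cam("wrist");s,x,R=pose();zt=68+40.05
a,b=back(W,(244,151.5),zt),back(W,(395,151.5),zt)
yaw=rz(b-a);m=(a+b)/2;u=np.radians(yaw);ctr=m+28*np.array([-np.sin(u),np.cos(u),0]);print(np.linalg.norm(b-a),yaw,ctr, "hand dist",np.linalg.norm(ctr[:2]-x[:2]))
th=rz(R.as_matrix()[:,0]);print("th",th)
off=ctr-x; 
sy=-4.7;scr=np.array([574.9,28.7])
d=np.radians(sy-yaw);rot=np.array([[np.cos(d),-np.sin(d)],[np.sin(d),np.cos(d)]])
o2=rot@off[:2];ax=np.array([-np.sin(np.radians(sy)),np.cos(np.radians(sy))])
Rn=Ro.from_rotvec([0,0,d])*R
pre=np.r_[scr-o2-100*ax,x[2]];fin=np.r_[scr-o2,x[2]]
print("turn in tool",np.degrees((R.inv()*Rn).as_rotvec()))
print("after turn shift to pre",Rn.inv().apply(pre-x),"per 25 down",Rn.inv().apply([0,0,-25]),"per 100 in",Rn.inv().apply(fin-pre),fin)
E
```

```text
55.13762627447037 14.510984523090801 [ 519.17368859 -268.89301745  108.05      ] hand dist 75.575193278835
th 14.497430560254848
turn in tool [-0.10956019  4.97059418 18.55648449]
after turn shift to pre [   6.24817734 -190.18934609   50.98156433] per 25 down [-0.14257493  6.46842718 24.14827369] per 100 in [-2.36557429e-02 -9.65946978e+01  2.58739984e+01] [568.85171995 -46.63278269  73.44387141]
```

Call:
play_rows([
  [[0, 0, 0], [0, 1.66, 6.2]],
  [[0, 0, 0], [0, 1.66, 6.2]],
  [[0, 0, 0], [0, 1.66, 6.2]],
  [[1, -31.7, 8.5], [0, 0, 0]],
  [[1, -31.7, 8.5], [0, 0, 0]],
  [[1, -31.7, 8.5], [0, 0, 0]],
  [[1, -31.7, 8.5], [0, 0, 0]],
  [[1, -31.7, 8.5], [0, 0, 0]],
  [[1.2, -31.7, 8.5], [0, 0, 0]],
  [[0, 2.2, 8.4], [0, 0, 0]],
  [[0, 2.2, 8.4], [0, 0, 0]],
  [[0, 2.1, 7.9], [0, 0, 0]],
  [[0, 0, 0], [0, 0, 0]],
  [[0, 0, 0], [0, 0, 0]],
])

```text
time_s: 8.12
eef_pos: [560.6, -147.1, 47.6]
ee_rot: [-0.131, 0.99, -0.042, 0.008]
force: [-0.1, -0.6, -2.6]
grip_width: 0.148
```

```bash
python3 - <<'E'
from h import *
s,x,R=pose();print(x,s["force"],s["wrist_torque"])
Rn=tgt(-4.7,14.95)
W=cam("wrist");im=ctrl.capture("wrist");cv2.imwrite("pics/w4.png",im[:,:,::-1])
fin=np.array([568.85,-46.63,47.5]);print(delta(fin,-4.7,14.95))
for c in ("scene",):
    i=ctrl.capture(c);cv2.imwrite("pics/s1c.png",cv2.resize(i[150:300,240:440],None,fx=4,fy=4,interpolation=cv2.INTER_CUBIC)[:,:,::-1])
E
```

```text
[ 560.61783615 -147.07554401   47.60627782] [-0.10977619 -0.60253173 -2.56593967] [-0.36510649  0.03175797  0.0163535 ]
(array([ -0.4 , -97.17,  26.77]), array([-0.16, -0.3 , -0.05]))
```

View pics/w4.png

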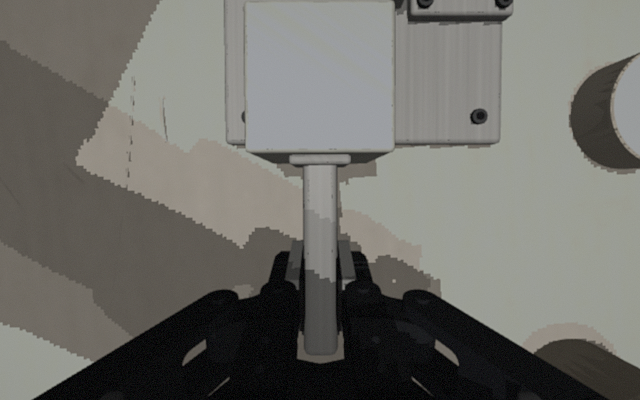

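The block is in front of the lane. The plate's near edge runs from (226,143) to (500,142), level in the image, so the block is aligned with the station.

```bash
python3 - <<'E'
from h import *
W=cam("wrist")
a,b=back(W,(226,143.5),12),back(W,(500,142.5),12)
print(a,b,np.linalg.norm(b-a),rz(b-a));u=np.radians(rz(b-a));ex=np.array([np.cos(u),np.sin(u)]);ey=np.array([-np.sin(u),np.cos(u)])
for p,q in((a,-65),(b,95)): print("screw",p[:2]+ex*(-10-q)+ey*120)
E
```

```text
[512.06720477 -83.90965414  12.        ] [669.55137301 -96.5665849   12.        ] 157.99196543432697 -4.594959293791822
screw [576.50377859  31.29853981]
screw [574.50219799  31.45940593]
```

Call:
play_rows([
  [[0, -12.3, 3.38], [0, 0, 0]],
  [[0, -12.3, 3.38], [0, 0, 0]],
  [[0, -12.3, 3.38], [0, 0, 0]],
  [[0, -12.3, 3.38], [0, 0, 0]],
  [[0, -12.3, 3.38], [0, 0, 0]],
])

```text
time_s: 8.63
eef_pos: [566.3, -80.9, 48.1]
ee_rot: [-0.131, 0.99, -0.04, 0.008]
force: [0.9, 0.5, -3.0]
grip_width: 0.145
```

Call:
play_rows([
  [[0, -12.3, 3.38], [0, 0, 0]],
  [[0, -12.3, 3.38], [0, 0, 0]],
  [[0, -12.3, 3.38], [0, 0, 0]],
  [[0, 0, 0], [0, 0, 0]],
  [[0, 0, 0], [0, 0, 0]],
])

```text
time_s: 9.05
eef_pos: [569.5, -43.8, 47.9]
ee_rot: [-0.131, 0.991, -0.04, 0.008]
force: [1.0, 0.1, -2.8]
grip_width: 0.143
```

```bash
python3 - <<'E'
from h import *
s,x,R=pose();print(x,s["force"],s["wrist_torque"])
i=ctrl.capture("scene");cv2.imwrite("pics/s2c.png",cv2.resize(i[150:300,240:440],None,fx=4,fy=4,interpolation=cv2.INTER_CUBIC)[:,:,::-1])
E
```

```text
[569.48550084 -43.75410312  47.87658389] [ 0.99499308  0.06225078 -2.82755147] [-0.4254976   0.0748832  -0.04946916]
```

View pics/s2c.png

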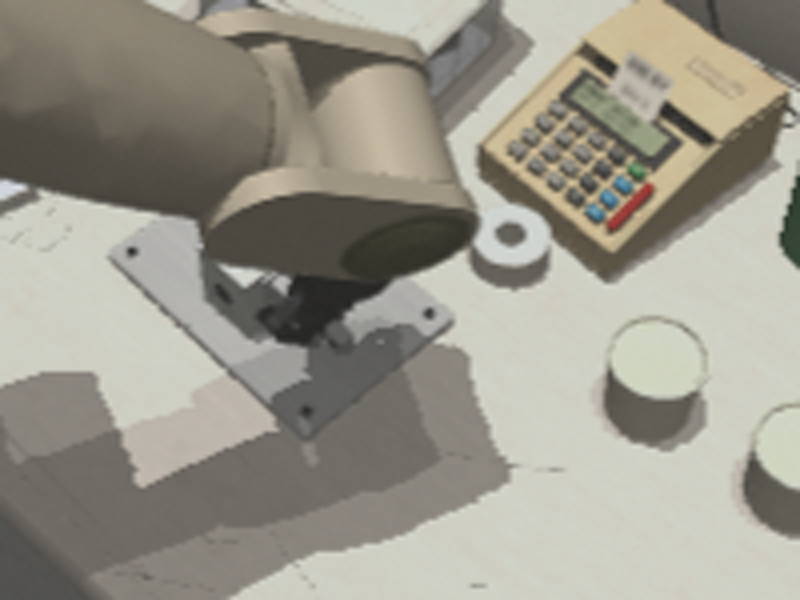

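The arm hides the block in this picture, but the forces show no contact. I'll lower about 2 mm onto the plate.

Call:
play_rows([
  [[0, 0.2, 0.8], [0, 0, 0]],
  [[0, 0.2, 0.8], [0, 0, 0]],
  [[0, 0.1, 0.5], [0, 0, 0]],
  [[0, 0, 0], [0, 0, 0]],
  [[0, 0, 0], [0, 0, 0]],
])

```text
time_s: 9.52
eef_pos: [569.8, -45.2, 46.2]
ee_rot: [-0.131, 0.991, -0.041, 0.009]
force: [-1.7, -3.4, 4.4]
grip_width: 0.146
```

Call:
play_rows([
  [[0, 0, 0], [0, 0, 0]],
  [[0, 0, 0], [0, 0, 0]],
  [[0, 0, 0], [0, 0, 0]],
  [[0, 0, 0], [0, 0, 0]],
  [[0, 0, 0], [0, 0, 0]],
  [[0, 0, -15], [0, 0, 0]],
  [[0, 0, -25], [0, 0, 0]],
  [[0, 0, -35], [0, 0, 0]],
  [[0, 0, -35], [0, 0, 0]],
  [[0, 0, -35], [0, 0, 0]],
  [[0, 0, -35], [0, 0, 0]],
  [[0, 0, 0], [-5, 0, 0]],
  [[0, 0, 0], [-5, 0, 0]],
  [[0, 0, 0], [-5, 0, 0]],
  [[0, 0, 0], [0, 0, 0]],
], fingers=45)

```text
time_s: 10.77
eef_pos: [564.8, -89.3, 219.9]
ee_rot: [0.001, 0.999, -0.04, 0.003]
force: [-0.2, 0.4, 0.1]
grip_width: 0.53
```

```bash
python3 - <<'E'
from h import *
s,x,R=pose();print(x,s["joints"],s["force"])
W=cam("wrist");im=ctrl.capture("wrist");cv2.imwrite("pics/w5.png",im[:,:,::-1])
print(proj(W,[575.3,30.3,149]),proj(W,[575.3,30.3,80]))
E
```

```text
[564.78673871 -89.27483773 219.94383574] [-3.62008372e-01  4.21083721e-01  1.37450150e+00  9.34729139e-04
  1.33977201e+00 -2.82037217e-01] [-0.24226883  0.39028673  0.07909007]
[320.94120823  10.61096454] [320.21787138  31.39031068]
```

View pics/w5.png

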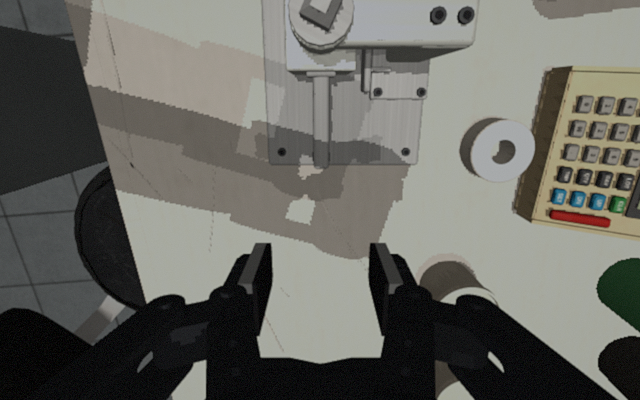

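The block stands under the screw: its front edge is at row 71, columns 288–353, with the handle towards us. The screw's collar and turned head are at about (321,15). I'll move up 80 mm for a better view of the head.

Call:
play_rows([
  [[0, -20, 0], [0, 0, 0]],
  [[0, -30, 0], [0, 0, 0]],
  [[0, -30, 0], [0, 0, 0]],
  [[0, 0, 0], [0, 0, 0]],
  [[0, 0, 0], [0, 0, 0]],
])

```text
time_s: 11.23
eef_pos: [571.3, -10.9, 219.4]
ee_rot: [-0.002, 0.999, -0.041, 0.002]
force: [-0.1, -0.8, -0.3]
grip_width: 0.524
```

```bash
python3 - <<'E'
from h import *
s,x,R=pose();print(x)
W=cam("wrist");im=ctrl.capture("wrist")
a=im[70:270,200:440];cv2.imwrite("pics/w6.png",cv2.resize(a,None,fx=3,fy=3,interpolation=cv2.INTER_CUBIC)[:,:,::-1])
print(proj(W,[575.3,30.3,149]),proj(W,[575.3,30.3,80]))
E
```

```text
[571.26113762 -10.93924767 219.35142275]
[320.68881688 148.49658532] [320.22119608 135.49325746]
```

View pics/w6.png

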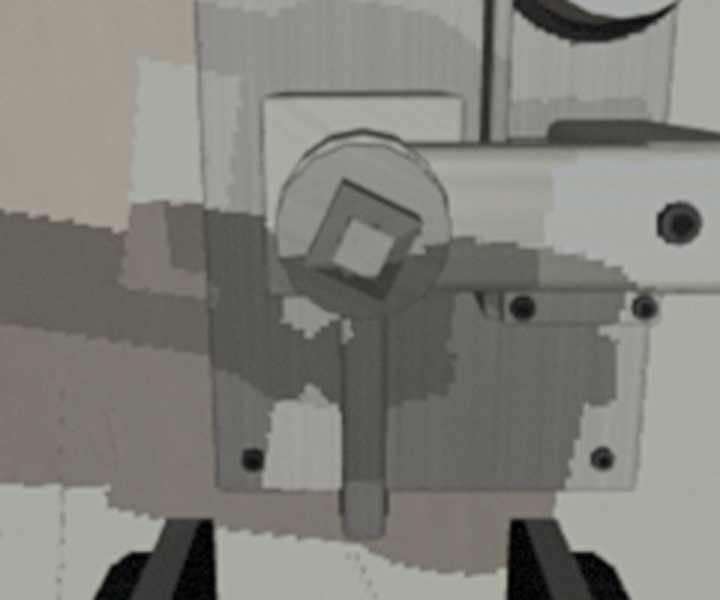

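The 3× crop shows the screw's head square, with corners at about (344,180), (420,218), (384,300) and (308,262). It is turned about 24–25° clockwise in the image. The block's top edge at row 95 is square to the plate, under the collar.

```bash
python3 - <<'E'
from h import *
W=cam("wrist");im=cv2.imread("pics/w6.png");g=cv2.cvtColor(im,cv2.COLOR_BGR2GRAY)
l=cv2.createLineSegmentDetector().detect(g[170:310,295:430])[0][:,0]
for a in l:
    L=np.hypot(a[2]-a[0],a[3]-a[1])
    if L>28: print((a+[295,170,295,170]).round(0).tolist(),round(L),round(np.degrees(np.arctan2(a[3]-a[1],a[2]-a[0]))%90,1))
q=lambda u,v:(200+u/3,70+v/3)
print("collar",back(W,q(364,226),149),"head z162",back(W,q(364,240),162))
print("block back edge",back(W,q(268,95),80),back(W,q(462,95),80))
E
```

```text
[343.0, 177.0, 420.0, 215.0] 86 26.3
[332.0, 262.0, 372.0, 279.0] 44 22.7
[377.0, 276.0, 395.0, 237.0] 43 25.9
[306.0, 253.0, 342.0, 177.0] 83 25.4
[418.0, 221.0, 343.0, 184.0] 84 26.4
[353.0, 217.0, 333.0, 258.0] 45 25.1
[392.0, 237.0, 355.0, 220.0] 41 25.5
collar [575.93511117  31.27322552 149.        ] head z162 [575.76583147  30.41893054 162.        ]
block back edge [552.61043708  58.51303202  80.        ] [605.00052828  54.13562479  80.        ]
```

```bash
python3 - <<'E'
from h import *
print(delta((522,282,219),45.5))
E
```

```text
(array([ -73.47, -288.8 ,    0.95]), array([ -0.06,  -0.33, -50.26]))
```

Call:
play_rows([
  [[-7.3, -28.9, 0], [0, 0, 0]],
  [[-7.3, -28.9, 0], [0, 0, 0]],
  [[-7.3, -28.9, 0], [0, 0, 0]],
  [[-7.3, -28.9, 0], [0, 0, 0]],
  [[-7.3, -28.9, 0], [0, 0, 0]],
  [[-7.3, -28.9, 0], [0, 0, 0]],
  [[-7.3, -28.9, 0], [0, 0, 0]],
  [[-7.3, -28.9, 0], [0, 0, 0]],
  [[-7.3, -28.9, 0], [0, 0, 0]],
  [[-7.3, -28.9, 0], [0, 0, 0]],
  [[0, 0, 0], [0, 0, -6.3]],
  [[0, 0, 0], [0, 0, -6.3]],
  [[0, 0, 0], [0, 0, -6.3]],
  [[0, 0, 0], [0, 0, -6.3]],
  [[0, 0, 0], [0, 0, -6.3]],
  [[0, 0, 0], [0, 0, -6.3]],
  [[0, 0, 0], [0, 0, -6.3]],
  [[0, 0, 0], [0, 0, -6.3]],
  [[0, 0, 0], [0, 0, 0]],
  [[0, 0, 0], [0, 0, 0]],
], fingers=65)

```text
time_s: 12.95
eef_pos: [523.1, 281.6, 219.6]
ee_rot: [0.0, 0.923, 0.386, 0.003]
force: [0.0, -0.6, -0.5]
grip_width: 0.762
```

```bash
python3 - <<'E'
from h import *
s,x,R=pose();print(x,s["joints"])
W=cam("wrist");im=ctrl.capture("wrist")
p=proj(W,[508.5,296.5,130]);print(p)
a=im[80:280,180:460];im2=cv2.resize(a,None,fx=2.85,fy=2.85,interpolation=cv2.INTER_CUBIC);cv2.imwrite("pics/w7.png",im2[:,:,::-1])
E
```

```text
[523.08082445 281.57407709 219.5539384 ] [ 2.96660575e-01  4.71783847e-01  1.29956224e+00  2.52254921e-04
  1.36511413e+00 -4.95190809e-01]
[319.48313591 172.1089582 ]
```

View pics/w7.png

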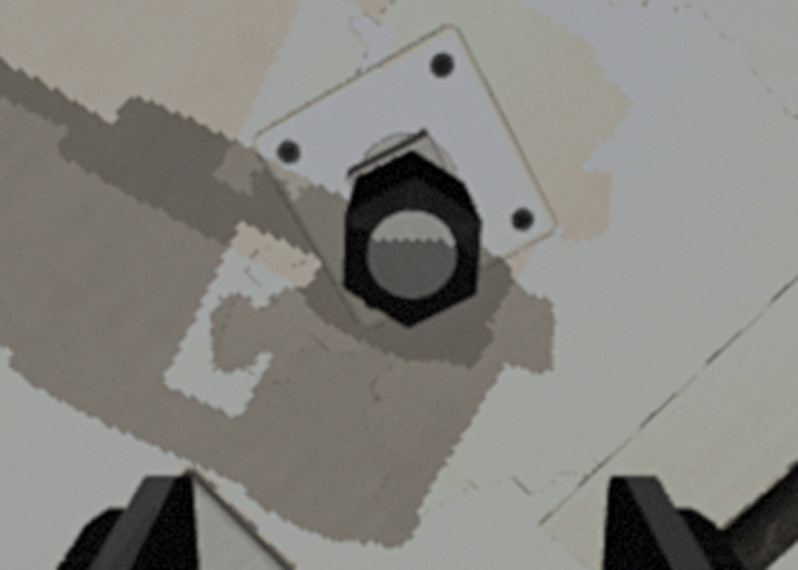

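The picture shows the driver's hexagon with its top centred at about (412,256). Two flats are nearly vertical in the image, so the tool's x is almost square to them. The box's and rest's edges lie at about –28° in the image.

```bash
python3 - <<'E'
from h import *
W=cam("wrist");q=lambda u,v:(180+u/2.85,80+v/2.85)
im=cv2.imread("pics/w7.png");g=cv2.cvtColor(im,cv2.COLOR_BGR2GRAY)
l=cv2.createLineSegmentDetector().detect(g)[0][:,0]
for a in l:
    L=np.hypot(a[2]-a[0],a[3]-a[1])
    if L>50 and a[1]<340 and a[3]<340 and 240<a[0]<570: print(a.round(0).tolist(),round(L),round(np.degrees(np.arctan2(a[3]-a[1],a[2]-a[0]))%180,1))
print("top",back(W,q(412,256),130))
c=[back(W,q(*p),19) for p in [(256,134),(452,24),(557,230)]];print(c,"rest ctr",(c[0]+c[2])/2)
th=rz(pose()[2].as_matrix()[:,0]);print(th)
E
```

```text
[414.0, 151.0, 463.0, 182.0] 58 32.4
[356.0, 178.0, 409.0, 151.0] 60 153.6
[348.0, 169.0, 424.0, 129.0] 86 152.3
[343.0, 284.0, 345.0, 223.0] 61 91.7
[481.0, 222.0, 476.0, 292.0] 70 94.4
[475.0, 294.0, 408.0, 327.0] 74 153.5
[400.0, 149.0, 349.0, 174.0] 56 153.3
[364.0, 69.0, 443.0, 24.0] 91 150.1
[376.0, 68.0, 257.0, 137.0] 137 150.0
[447.0, 28.0, 375.0, 69.0] 82 150.1
[460.0, 28.0, 534.0, 171.0] 161 62.8
[256.0, 131.0, 344.0, 80.0] 101 149.9
[537.0, 190.0, 455.0, 29.0] 181 62.9
top [509.77916529 300.4226031  130.        ]
[array([458.83037407, 275.57866577,  19.        ]), array([480.77984745, 350.63943404,  19.        ]), array([559.59517144, 328.38592359,  19.        ])] rest ctr [509.21277275 301.98229468  19.        ]
45.37112534238189
```

```bash
python3 - <<'E'
from h import *
print(delta((509.7,300.7,85.5),43.3))
E
```

```text
(array([  3.5 , -23.07, 134.05]), array([ 0.13, -0.27,  2.07]))
```

Call:
play_rows([
  [[1.8, -11.5, 0], [0, 0, 0]],
  [[1.7, -11.5, 0], [0, 0, 0]],
  [[0, 0, 0], [0, 0, 2.1]],
  [[0, 0, 26], [0, 0, 0]],
  [[0, 0, 26], [0, 0, 0]],
  [[0, 0, 26], [0, 0, 0]],
  [[0, 0, 26], [0, 0, 0]],
  [[0, 0, 20], [0, 0, 0]],
  [[0, 0, 10], [0, 0, 0]],
  [[0, 0, 0], [0, 0, 0]],
  [[0, 0, 0], [0, 0, 0]],
])

```text
time_s: 13.92
eef_pos: [509.2, 302.0, 86.4]
ee_rot: [0.0, 0.929, 0.371, 0.003]
force: [0.4, 0.8, 0.8]
grip_width: 0.756
```

Call:
play_rows([
  [[0, 0, 0], [0, 0, 0]],
  [[0, 0, 0], [0, 0, 0]],
  [[0, 0, 0], [0, 0, 0]],
  [[0, 0, 0], [0, 0, 0]],
  [[0, 0, 0], [0, 0, 0]],
  [[0, 0, 0], [0, 0, 0]],
], fingers=0, squeeze=60)

```text
time_s: 14.42
eef_pos: [509.7, 301.6, 87.0]
ee_rot: [0.0, 0.929, 0.371, 0.004]
force: [-1.8, -0.5, 6.0]
grip_width: 0.388
```

```bash
python3 - <<'E'
from h import *
s,x,R=pose();print(x,R.as_matrix().round(3).tolist(),s["grip_width"]*85.4,s["force"],s["wrist_torque"],rz(R.as_matrix()[:,0]))
E
```

```text
[509.73956307 301.63705685  87.04552211] [[0.725, 0.689, 0.007], [0.689, -0.725, 0.002], [0.007, 0.004, -1.0]] 33.129690297227114 [-1.81983965 -0.51374615  5.95906563] [-0.0728461   0.30144871  0.02034635] 43.53442568807036
```

Call:
play_rows([
  [[0, 0, -10], [0, 0, 0]],
  [[0, 0, -10], [0, 0, 0]],
  [[0, 0, -10], [0, 0, 0]],
  [[0, 0, -33], [0, 0, 0]],
  [[0, 0, -33], [0, 0, 0]],
  [[0, 0, -33], [0, 0, 0]],
  [[0, 0, -36], [0, 0, 0]],
  [[0, 0, 0], [0, 0, -7]],
  [[0, 0, 0], [0, 0, -7]],
  [[0, 0, 0], [0, 0, -7]],
  [[0, 0, 0], [0, 0, -7]],
  [[0, 0, 0], [0, 0, -7]],
  [[0, 0, 0], [0, 0, -7]],
  [[0, 0, 0], [0, 0, -7]],
  [[0, 0, 0], [0, 0, -7]],
  [[0, 0, 0], [0, 0, -7]],
  [[0, 0, 0], [0, 0, -7]],
  [[0, 0, 0], [0, 0, -6]],
  [[0, 0, 0], [0, 0, 0]],
])

```text
time_s: 16.0
eef_pos: [508.3, 301.2, 251.6]
ee_rot: [0.002, 0.502, 0.865, 0.002]
force: [0.1, 1.0, -0.7]
grip_width: 0.389
```

```bash
python3 - <<'E'
from h import *
s,x,R=pose();print(x,s["grip_width"],s["force"],s["joints"],rz(R.as_matrix()[:,0]))
print(delta((575.8,30.8,252),119.6))
W=cam("wrist");im=ctrl.capture("wrist");cv2.imwrite("pics/w8.png",im[60:400,150:490,::-1])
E
```

```text
[508.26279767 301.15747128 251.59361654] 0.38868374465640954 [ 0.06947534  1.03022341 -0.71398906] [ 3.36996924e-01  4.44266484e-01  1.25782928e+00 -5.59190796e-04
  1.43306082e+00 -1.75293465e+00] 119.74825002429456
(array([-268.24,  -75.51,   -0.42]), array([0.36, 0.1 , 0.15]))
```

View pics/w8.png

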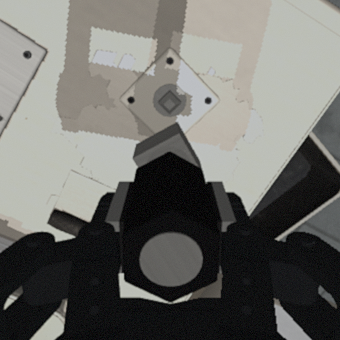

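The driver is held upright between the pads and the empty stub shows at crop (169,101). Now over to the screw.

Call:
play_rows([
  [[-26.8, -7.55, 0], [0, 0, 0]],
  [[-26.8, -7.55, 0], [0, 0, 0]],
  [[-26.8, -7.55, 0], [0, 0, 0]],
  [[-26.8, -7.55, 0], [0, 0, 0]],
  [[-26.8, -7.55, 0], [0, 0, 0]],
  [[-26.8, -7.55, 0], [0, 0, 0]],
  [[-26.8, -7.55, 0], [0, 0, 0]],
  [[-26.8, -7.55, 0], [0, 0, 0]],
  [[-26.8, -7.55, 0], [0, 0, 0]],
  [[-26.8, -7.55, 0], [0, 0, 0]],
  [[0, 0, 0], [0, 0, 0]],
  [[0, 0, 0], [0, 0, 0]],
])

```text
time_s: 17.05
eef_pos: [574.9, 29.8, 250.9]
ee_rot: [0.002, 0.506, 0.863, 0.002]
force: [0.2, 0.6, -2.2]
grip_width: 0.387
```

```bash
python3 - <<'E'
from h import *
s,x,R=pose();print(x,s["force"],s["joints"],rz(R.as_matrix()[:,0]))
print(delta((575.8,30.8,252),119.6))
for c in ("scene","top"):
    W=cam(c);im=ctrl.capture(c)
    for n,z in (("mouth",185),("grip",267),("headtop",169)): print(c,n,proj(W,[575.8,30.8,z]).round(1))
    u,v=proj(W,[575.8,30.8,185]).astype(int)
    cv2.imwrite(f"pics/{c}9.png",cv2.resize(im[v-50:v+50,u-65:u+65,::-1],None,fx=6,fy=6,interpolation=cv2.INTER_CUBIC)); print(u,v)
E
```

```text
[574.86979402  29.80650592 250.90894638] [ 0.24873111  0.64416025 -2.17866603] [-0.15269218  0.41010952  1.30974887  0.00236712  1.41643154 -2.23427049] 119.24492601649362
(array([ 0.41,  1.3 , -1.08]), array([ 0.32,  0.08, -0.35]))
scene mouth [299.7 187.6]
scene grip [297.6 166.7]
scene headtop [300.1 191.4]
299 187
top mouth [291.2 211.4]
top grip [289.6 210.5]
top headtop [291.5 211.5]
291 211
```

View pics/scene9.png

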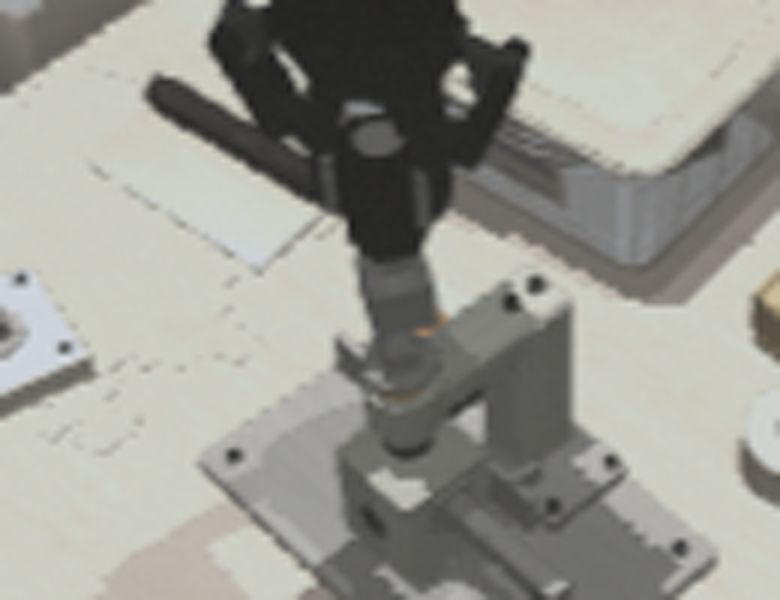

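The driver hangs upright right above the head, and the block stands under the foot. I'll lower it.

Call:
play_rows([
  [[0.4, 1.3, 0], [0, 0, -0.3]],
  [[0, 0, 4], [0, 0, 0]],
  [[0, 0, 4], [0, 0, 0]],
  [[0, 0, 4], [0, 0, 0]],
  [[0, 0, 4], [0, 0, 0]],
  [[0, 0, 4], [0, 0, 0]],
  [[0, 0, 0], [0, 0, 0]],
])

```text
time_s: 17.73
eef_pos: [575.5, 31.9, 229.6]
ee_rot: [0.001, 0.501, 0.865, 0.002]
force: [0.5, 0.1, -2.2]
grip_width: 0.393
```

Call:
play_rows([
  [[0, 0, 3], [0, 0, 0]],
  [[0, 0, 3], [0, 0, 0]],
  [[0, 0, 3], [0, 0, 0]],
  [[0, 0, 0], [0, 0, 0]],
])

```text
time_s: 18.07
eef_pos: [575.7, 31.8, 221.0]
ee_rot: [0.002, 0.501, 0.865, 0.002]
force: [-0.1, -0.8, -3.2]
grip_width: 0.396
```

Call:
play_rows([
  [[0, 0, 2], [0, 0, 0]],
  [[0, 0, 2], [0, 0, 0]],
  [[0, 0, 0], [0, 0, 0]],
])

```text
time_s: 18.32
eef_pos: [575.8, 31.8, 217.3]
ee_rot: [0.002, 0.501, 0.865, 0.002]
force: [-0.2, -0.5, -2.7]
grip_width: 0.39
```

Call:
play_rows([
  [[0, 0, 1], [0, 0, 0]],
  [[0, 0, 1], [0, 0, 0]],
  [[0, 0, 0], [0, 0, 0]],
])

```text
time_s: 18.57
eef_pos: [575.9, 31.8, 215.6]
ee_rot: [0.002, 0.501, 0.865, 0.002]
force: [-1.4, 1.2, -3.6]
grip_width: 0.391
```

Call:
play_rows([
  [[0, 0, 0.7], [0, 0, 0]],
  [[0, 0, 0.7], [0, 0, 0]],
  [[0, 0, 0], [0, 0, 0]],
])

```text
time_s: 18.82
eef_pos: [575.9, 31.9, 214.3]
ee_rot: [0.002, 0.501, 0.865, 0.002]
force: [-2.6, -0.3, -1.0]
grip_width: 0.393
```

Call:
play_rows([
  [[0, 0, 0.2], [0, 0, 6]],
  [[0, 0, 0.2], [0, 0, 6]],
  [[0, 0, 0.2], [0, 0, 6]],
  [[0, 0, 0.2], [0, 0, 6]],
  [[0, 0, 0.2], [0, 0, 6]],
])

```text
time_s: 19.23
eef_pos: [575.8, 31.7, 213.4]
ee_rot: [0.002, 0.71, 0.704, 0.002]
force: [-2.6, 0.6, 0.5]
grip_width: 0.394
```

```bash
python3 - <<'E'
from h import *
s,x,R=pose();print(x,s["force"],s["wrist_torque"],s["joints"],rz(R.as_matrix()[:,0]))
E
```

```text
[575.7998869   31.66413932 213.41406998] [-2.60782052  0.56680464  0.46526509] [-0.04254721  0.52191904  0.07329378] [-0.14891174  0.43724629  1.36779569  0.0017762   1.33150875 -1.71215389] 89.54345634614253
```

Call:
play_rows([
  [[0, 0, 0.2], [0, 0, 6]],
  [[0, 0, 0.2], [0, 0, 6]],
  [[0, 0, 0.2], [0, 0, 6]],
  [[0, 0, 0.2], [0, 0, 6]],
  [[0, 0, 0.2], [0, 0, 6]],
  [[0, 0, 0.2], [0, 0, 6]],
  [[0, 0, 0.2], [0, 0, 6]],
  [[0, 0, 0.2], [0, 0, 6]],
  [[0, 0, 0.2], [0, 0, 6]],
  [[0, 0, 0.2], [0, 0, 6]],
  [[0, 0, 0.2], [0, 0, 6]],
  [[0, 0, 0.2], [0, 0, 6]],
  [[0, 0, 0.2], [0, 0, 6]],
  [[0, 0, 0.2], [0, 0, 6]],
  [[0, 0, 0.2], [0, 0, 6]],
])

```text
time_s: 20.48
eef_pos: [576.3, 31.4, 210.6]
ee_rot: [-0.0, 1.0, -0.004, 0.003]
force: [0.2, -2.1, -1.4]
grip_width: 0.392
```

```bash
python3 - <<'E'
from h import *
s,x,R=pose();print(x,s["force"],s["wrist_torque"],s["joints"],rz(R.as_matrix()[:,0]))
E
```

```text
[576.32047671  31.38625131 210.60184155] [ 0.21986462 -2.05931903 -1.36137823] [-0.43331367 -0.0213544   0.07901736] [-1.49046399e-01  4.39583315e-01  1.37176661e+00  1.28906365e-03
  1.32347544e+00 -1.41373156e-01] -0.45753939240993946
```

Call:
play_rows([
  [[0, 0, 0.2], [0, 0, 6]],
  [[0, 0, 0.2], [0, 0, 6]],
  [[0, 0, 0.2], [0, 0, 6]],
  [[0, 0, 0.2], [0, 0, 6]],
  [[0, 0, 0.2], [0, 0, 6]],
  [[0, 0, 0.2], [0, 0, 6]],
  [[0, 0, 0.2], [0, 0, 6]],
  [[0, 0, 0.2], [0, 0, 6]],
  [[0, 0, 0.2], [0, 0, 6]],
  [[0, 0, 0.2], [0, 0, 6]],
  [[0, 0, 0.2], [0, 0, 6]],
])

```text
time_s: 21.4
eef_pos: [576.4, 30.4, 208.5]
ee_rot: [-0.001, 0.836, -0.548, 0.003]
force: [-1.0, -5.6, -0.3]
grip_width: 0.394
```

```bash
python3 - <<'E'
from h import *
s,x,R=pose();print(x,s["force"],s["wrist_torque"],rz(R.as_matrix()[:,0]))
E
```

```text
[576.35827413  30.43339552 208.49279788] [-1.03254089 -5.55955572 -0.34930696] [-1.40567914  0.24707414  0.02002673] -66.47146202835539
```

Call:
play_rows([
  [[0, 0, 0.2], [0, 0, 6]],
  [[0, 0, 0.2], [0, 0, 6]],
  [[0, 0, 0.2], [0, 0, 6]],
  [[0, 0, 0.2], [0, 0, 6]],
])

```text
time_s: 21.73
eef_pos: [576.2, 30.2, 207.7]
ee_rot: [0.001, -0.704, 0.71, -0.003]
force: [-2.9, -5.8, 1.5]
grip_width: 0.393
```

```bash
python3 - <<'E'
from h import *
s,x,R=pose();print(x,s["force"],s["wrist_torque"],rz(R.as_matrix()[:,0]))
E
```

```text
[576.15244153  30.22883214 207.7356661 ] [-2.85427707 -5.8257962   1.47010042] [-1.62274786  0.51267853  0.04358303] -90.47253896757456
```

Call:
play_rows([
  [[0, 0, 0.2], [0, 0, 5]],
  [[0, 0, 0.15], [0, 0, 5]],
  [[0, 0, 0.15], [0, 0, 5]],
  [[0, 0, 0.1], [0, 0, 4]],
  [[0, 0, 0], [0, 0, 0]],
  [[0, 0, 0], [0, 0, 0]],
  [[0, 0, 0], [0, 0, 0]],
  [[0, 0, 0], [0, 0, 0]],
])

```text
time_s: 22.4
eef_pos: [575.8, 30.2, 207.1]
ee_rot: [0.001, -0.579, 0.815, -0.002]
force: [-4.1, -7.5, 2.2]
grip_width: 0.39
```

```bash
python3 - <<'E'
from h import *
s,x,R=pose();print(x,s["force"],s["wrist_torque"],s["joints"],rz(R.as_matrix()[:,0]))
i=ctrl.capture("scene");cv2.imwrite("pics/s10.png",cv2.resize(i[170:270,240:370,::-1],None,fx=6,fy=6,interpolation=cv2.INTER_CUBIC))
E
```

```text
[575.80908912  30.24994706 207.13779857] [-4.10793257 -7.47630894  2.22104407] [-1.48140421  0.92566967 -0.03407279] [-1.49973275e-01  4.42024745e-01  1.37731183e+00 -1.44464373e-03
  1.31683029e+00  1.75591320e+00] -109.17873321425229
```

The viewer's limit of 12 pictures is reached (all 12 views used), so I'll check by line detection and the networks from here. I'll lift the driver off and measure the head's angle.

Call:
play_rows([
  [[0, 0, 0], [0, 0, -3]],
  [[0, 0, 0], [0, 0, 0]],
  [[0, 0, -5], [0, 0, 0]],
  [[0, 0, -5], [0, 0, 0]],
  [[0, 0, -10], [0, 0, 0]],
  [[0, 0, -20], [0, 0, 0]],
  [[0, 0, -20], [0, 0, 0]],
  [[0, 0, -20], [0, 0, 0]],
  [[0, 30, 0], [0, 0, 0]],
  [[0, 30, 0], [0, 0, 0]],
  [[0, 15, 0], [0, 0, 0]],
  [[0, 0, 0], [0, 0, 0]],
  [[0, 0, 0], [0, 0, 0]],
])

```text
time_s: 23.53
eef_pos: [503.6, 53.1, 287.5]
ee_rot: [0.004, -0.601, 0.799, -0.002]
force: [0.2, 0.3, -2.2]
grip_width: 0.393
```

```bash
python3 - <<'E'
from h import *
s,x,R=pose();print(x,s["force"],s["grip_width"],s["joints"][5]);th=rz(R.as_matrix()[:,0])
W=cam("wrist");im=ctrl.capture("wrist");p=proj(W,[575.8,30.8,155]);print("head px",p,th)
u,v=p.astype(int);a=im[max(v-30,0):v+30,u-30:u+30];cv2.imwrite("pics/w11.png",im[:,:,::-1])
g=cv2.cvtColor(cv2.resize(a,None,fx=3,fy=3,interpolation=cv2.INTER_CUBIC),cv2.COLOR_RGB2GRAY)
o=np.array([u-30,max(v-30,0)])
for l in cv2.createLineSegmentDetector().detect(g)[0][:,0]:
    L=np.hypot(l[2]-l[0],l[3]-l[1])
    if L>24: print((l/3+np.r_[o,o]).round(1).tolist(),round(L/3,1),"img",round(np.degrees(np.arctan2(l[3]-l[1],l[2]-l[0]))%90,1),"a",round((-4.65-(th-np.degrees(np.arctan2(l[3]-l[1],l[2]-l[0]))))%90,1))
print([((np.array(d["position"])*[640,400]).round(1).tolist(),round(d["p"],2)) for d in ctrl.spot_in("wrist","screw_collar")])
E
```

```text
[503.56368922  53.05105311 287.54000849] [ 0.17502601  0.34696912 -2.23339155] 0.39256162955896284 1.7238559562035558
head px [323.06970736  92.43563352] -106.1328878971768
[349.0, 78.0, 345.8, 62.1] 16.2 img 78.7 a 0.2
[302.1, 86.0, 302.1, 94.3] 8.3 img 0.5 a 12.0
[343.8, 83.3, 336.2, 73.8] 12.1 img 51.4 a 62.9
[323.8, 85.3, 314.9, 92.2] 11.3 img 51.8 a 63.3
[297.7, 61.9, 301.3, 76.0] 14.6 img 75.7 a 87.1
[328.6, 117.5, 315.7, 117.3] 12.9 img 0.9 a 12.4
[309.1, 72.7, 319.9, 68.1] 11.8 img 67.0 a 78.5
[316.9, 93.1, 326.9, 90.2] 10.4 img 73.6 a 85.1
[343.5, 106.7, 333.6, 116.0] 13.6 img 46.7 a 58.2
[321.4, 69.7, 309.1, 74.9] 13.3 img 67.1 a 78.5
[327.0, 68.3, 336.8, 72.5] 10.7 img 23.5 a 35.0
[351.2, 93.8, 349.7, 82.5] 11.3 img 82.3 a 3.8
[295.8, 96.3, 293.8, 85.8] 10.6 img 78.9 a 0.4
[346.2, 84.7, 346.7, 99.3] 14.6 img 88.3 a 9.8
[335.6, 74.1, 328.1, 70.7] 8.2 img 23.8 a 35.3
[302.2, 105.0, 299.6, 95.9] 9.5 img 73.8 a 85.3
[346.3, 99.2, 342.8, 106.6] 8.2 img 26.0 a 37.4
[322.4, 102.1, 331.6, 94.7] 11.8 img 51.5 a 62.9
[300.4, 81.9, 298.0, 70.7] 11.5 img 78.0 a 89.4
[298.3, 99.7, 302.2, 119.3] 20.0 img 78.8 a 0.2
[299.6, 96.0, 300.1, 85.5] 10.5 img 3.0 a 14.5
[302.9, 80.3, 309.0, 72.9] 9.6 img 39.6 a 51.1
[338.6, 96.3, 321.3, 109.8] 21.9 img 52.2 a 63.7
[332.9, 119.1, 352.5, 115.1] 20.0 img 78.6 a 0.1
[337.9, 72.3, 336.0, 62.1] 10.4 img 79.6 a 1.0
[315.6, 114.7, 324.0, 116.0] 8.4 img 9.2 a 20.7
[295.7, 86.4, 298.3, 98.5] 12.4 img 78.1 a 89.6
[333.0, 113.7, 339.2, 108.7] 8.0 img 50.7 a 62.2
[([322.7, 93.4], 0.78)]
```

The head's lines give a screw angle of about 63° mod 90, so 333° or 5.81 rad. That agrees with 7.2 mm of descent and puts the squeeze near 1.1 mm. Now I'll park the driver.

```bash
python3 - <<'E'
from h import *
print(delta((509.6,301.4,252),-46.3))
E
```

```text
(array([-240.39,   64.27,   35.2 ]), array([-4.200e-01, -1.000e-02, -5.987e+01]))
```

Call:
play_rows([
  [[-30, 8, 4.4], [0, 0, 0]],
  [[-30, 8, 4.4], [0, 0, 0]],
  [[-30, 8, 4.4], [0, 0, 0]],
  [[-30, 8, 4.4], [0, 0, 0]],
  [[-30, 8, 4.4], [0, 0, 0]],
  [[-30, 8, 4.4], [0, 0, 0]],
  [[-30, 8, 4.4], [0, 0, 0]],
  [[-30, 8, 4.4], [0, 0, 0]],
  [[0, 0, 0], [0, 0, -6.6]],
  [[0, 0, 0], [0, 0, -6.6]],
  [[0, 0, 0], [0, 0, -6.6]],
  [[0, 0, 0], [0, 0, -6.6]],
  [[0, 0, 0], [0, 0, -6.6]],
  [[0, 0, 0], [0, 0, -6.6]],
  [[0, 0, 0], [0, 0, -6.6]],
  [[0, 0, 0], [0, 0, -6.6]],
  [[0, 0, 0], [0, 0, -7]],
  [[0, 0, 0], [0, 0, 0]],
  [[0, 0, 0], [0, 0, 0]],
])

```text
time_s: 25.22
eef_pos: [509.5, 301.1, 251.2]
ee_rot: [-0.002, 0.919, -0.395, 0.002]
force: [-0.3, 0.4, -2.9]
grip_width: 0.39
```

```bash
python3 - <<'E'
from h import *
print(delta((509.6,301.4,110),-46.3),pose()[0]["force"])
W=cam("wrist");im=ctrl.capture("wrist");print(proj(W,[509.5,301.5,42]),proj(W,[509.5,301.5,22]))
for n in("driver_rest","rest_collar","box_driver"): print(n,[((np.array(d["position"])*[640,400]).round(1).tolist(),round(d["p"],2)) for d in ctrl.spot_in("wrist",n)])
E
```

```text
(array([ -0.55,   0.37, 141.16]), array([-0.27, -0.15, -0.28])) [-0.34262154  0.38394893 -2.89875984]
[319.7118481  166.30695884] [319.688086   162.62279125]
driver_rest [([320.4, 159.6], 0.8)]
rest_collar [([322.5, 156.3], 0.77), ([544.1, 299.9], 0.72)]
box_driver [([587.9, 339.8], 0.7), ([317.9, 282.6], 0.56)]
```

Call:
play_rows([
  [[-0.3, 0.2, 26], [0, 0, 0]],
  [[0, 0, 28], [0, 0, 0]],
  [[0, 0, 28], [0, 0, 0]],
  [[0, 0, 28], [0, 0, 0]],
  [[0, 0, 26], [0, 0, 0]],
  [[0, 0, 6], [0, 0, 0]],
  [[0, 0, 4], [0, 0, 0]],
  [[0, 0, 4], [0, 0, 0]],
  [[0, 0, 0], [0, 0, 0]],
])

```text
time_s: 26.17
eef_pos: [510.0, 301.5, 102.4]
ee_rot: [-0.002, 0.919, -0.394, 0.003]
force: [0.1, 0.1, -0.6]
grip_width: 0.388
```

Call:
play_rows([
  [[0, 0, 3], [0, 0, 0]],
  [[0, 0, 3], [0, 0, 0]],
  [[0, 0, 0], [0, 0, 0]],
])

```text
time_s: 26.42
eef_pos: [509.6, 301.2, 95.6]
ee_rot: [-0.002, 0.919, -0.394, 0.002]
force: [0.7, -0.4, -1.9]
grip_width: 0.392
```

Call:
play_rows([
  [[0, 0, 3], [0, 0, 0]],
  [[0, 0, 3], [0, 0, 0]],
  [[0, 0, 1], [0, 0, 0]],
  [[0, 0, 1], [0, 0, 0]],
  [[0, 0, 0], [0, 0, 0]],
])

```text
time_s: 26.83
eef_pos: [509.4, 301.3, 87.3]
ee_rot: [-0.002, 0.919, -0.394, 0.002]
force: [-1.0, -2.5, -3.1]
grip_width: 0.387
```

Call:
play_rows([
  [[0, 0, 0.5], [0, 0, 0]],
  [[0, 0, 0.5], [0, 0, 0]],
  [[0, 0, 0], [0, 0, 0]],
])

```text
time_s: 27.08
eef_pos: [509.6, 301.4, 87.2]
ee_rot: [-0.002, 0.919, -0.394, 0.002]
force: [-2.6, -1.5, 3.4]
grip_width: 0.39
```

Call:
play_rows([
  [[0, 0, 0], [0, 0, 0]],
  [[0, 0, 0], [0, 0, 0]],
  [[0, 0, 0], [0, 0, 0]],
  [[0, 0, 0], [0, 0, 0]],
  [[0, 0, 0], [0, 0, 0]],
  [[0, 0, 0], [0, 0, 0]],
  [[0, 0, -20], [0, 0, 0]],
  [[0, 0, -30], [0, 0, 0]],
  [[0, 0, -40], [0, 0, 0]],
  [[0, 0, -40], [0, 0, 0]],
  [[0, 0, -20], [0, 0, 0]],
  [[0, 25, 0], [0, 0, 0]],
  [[0, 0, 0], [0, 0, 0]],
  [[0, 0, 0], [0, 0, 0]],
], fingers=65)

```text
time_s: 28.25
eef_pos: [490.3, 283.6, 236.6]
ee_rot: [-0.002, 0.919, -0.394, 0.002]
force: [-0.0, -0.1, 0.2]
grip_width: 0.757
```

```bash
python3 - <<'E'
from h import *
s,x,R=pose();print(x,s["force"],s["joints"])
W=cam("wrist");im=ctrl.capture("wrist");cv2.imwrite("pics/w12.png",im[:,:,::-1])
print("expect top",proj(W,[509.5,301.5,130]))
for n in("driver_rest","box_driver","driver_grip"): print(n,[((np.array(d["position"])*[640,400]).round(1).tolist(),round(d["p"],2)) for d in ctrl.spot_in("wrist",n)])
# dark hexagon
g=cv2.cvtColor(im,cv2.COLOR_RGB2GRAY);m=((g<45)*255).astype(np.uint8);m[235:]=0
cs=sorted(cv2.findContours(m,0,2)[0],key=cv2.contourArea)[-3:]
for c in cs:print(cv2.contourArea(c),cv2.boundingRect(c))
# grey disc in the handle end
S=ctrl.capture("scene");gs=cv2.cvtColor(S,cv2.COLOR_RGB2GRAY);C=cam("scene")
print("scene expect top/grip",proj(C,[509.5,301.5,130]),proj(C,[509.5,301.5,104]),[((np.array(d["position"])*[640,400]).round(1).tolist(),round(d["p"],2)) for d in ctrl.spot_in("scene","box_driver")])
# block handle etc.
for n,X in(("setting_block",[576,28,46]),("block_handle",[569,-52,62])): print(n,proj(C,X).round(1),[((np.array(d["position"])*[640,400]).round(1).tolist(),round(d["p"],2)) for d in ctrl.spot_in("scene",n)])
E
```

```text
[490.34489911 283.56993881 236.59971735] [-0.02697419 -0.11057697  0.23694351] [ 3.17699269e-01  3.97947474e-01  1.36451730e+00 -3.82186235e-04
  1.37320790e+00  1.12739628e+00]
expect top [320.56240728 160.90392857]
driver_rest [([325.0, 126.4], 0.6)]
box_driver [([321.3, 155.0], 0.59), ([454.5, 25.2], 0.2)]
driver_grip [([322.5, 154.5], 0.77), ([607.9, 327.4], 0.36)]
473.5 (181, 0, 37, 27)
930.0 (463, 0, 53, 36)
1857.5 (298, 129, 44, 56)
scene expect top/grip [224.94498881 168.64447349] [226.74220709 174.40409636] [([228.7, 179.5], 0.92)]
setting_block [303.5 218.2] [([305.8, 226.3], 0.74)]
block_handle [320.9 230.7] [([307.1, 218.9], 0.62), ([439.8, 263.9], 0.22)]
```

```bash
python3 - <<'E'
from h import *
print(delta((564.8,-89.3,219.9),-4.6))
E
```

```text
(array([321.16, 204.16,  16.1 ]), array([ -0.2 ,  -0.24, -41.75]))
```

Call:
play_rows([
  [[29.2, 18.56, 0], [0, 0, 0]],
  [[29.2, 18.56, 0], [0, 0, 0]],
  [[29.2, 18.56, 0], [0, 0, 0]],
  [[29.2, 18.56, 0], [0, 0, 0]],
  [[29.2, 18.56, 0], [0, 0, 0]],
  [[29.2, 18.56, 0], [0, 0, 0]],
  [[29.2, 18.56, 0], [0, 0, 0]],
  [[29.2, 18.56, 0], [0, 0, 0]],
  [[29.2, 18.56, 0], [0, 0, 0]],
  [[29.2, 18.56, 0], [0, 0, 0]],
  [[29.2, 18.56, 0], [0, 0, 0]],
  [[0, 0, 4], [0, 0, -7]],
  [[0, 0, 4], [0, 0, -7]],
  [[0, 0, 4], [0, 0, -7]],
  [[0, 0, 4], [0, 0, -7]],
  [[0, 0, 0], [0, 0, -7]],
  [[0, 0, 0], [0, 0, -6.7]],
  [[0, 0, 0], [0, 0, 0]],
  [[0, 0, 0], [0, 0, 0]],
], fingers=45)

```text
time_s: 30.23
eef_pos: [564.7, -89.5, 220.2]
ee_rot: [-0.001, 0.999, -0.042, 0.003]
force: [-0.0, 0.3, 0.6]
grip_width: 0.526
```

```bash
python3 - <<'E'
from h import *
s,x,R=pose();print(x,rz(R.as_matrix()[:,0]))
W=cam("wrist");im=ctrl.capture("wrist");cv2.imwrite("pics/w13.png",im[:,:,::-1])
def lines(g):
    for l in cv2.createLineSegmentDetector().detect(g[55:180,270:380])[0][:,0]:
        L=np.hypot(l[2]-l[0],l[3]-l[1])
        if L>18: yield (l+[270,55,270,55]).round(1).tolist()
for n,i in(("old",cv2.imread("pics/w5.png")[:,:,::-1]),("new",im)):
    print(n)
    for l in lines(cv2.cvtColor(np.ascontiguousarray(i),cv2.COLOR_RGB2GRAY)):print(l)
E
```

```text
[564.74845026 -89.48446166 220.20005334] -4.861559403249209
old
[359.9, 89.4, 360.5, 55.6]
[286.9, 69.1, 354.4, 69.6]
[364.9, 55.6, 363.7, 90.6]
[306.9, 75.1, 333.1, 74.8]
[331.2, 85.6, 331.3, 139.4]
[372.0, 74.4, 370.2, 95.7]
[348.0, 140.4, 369.5, 139.2]
[368.3, 88.1, 369.5, 69.3]
[270.5, 123.5, 290.5, 128.6]
[314.1, 79.4, 314.7, 138.1]
[327.2, 140.6, 327.2, 76.9]
[290.8, 128.8, 312.8, 134.5]
[331.9, 71.5, 308.1, 72.0]
[311.5, 131.9, 311.4, 84.4]
[378.1, 164.8, 330.6, 165.0]
[329.4, 143.1, 329.9, 161.9]
[326.6, 164.4, 327.0, 144.4]
[296.9, 165.1, 270.6, 165.0]
new
[359.6, 90.6, 360.1, 55.6]
[285.6, 69.9, 353.1, 69.8]
[364.8, 55.5, 363.4, 90.6]
[306.9, 75.3, 333.1, 75.3]
[371.7, 75.5, 370.0, 96.8]
[331.0, 85.6, 331.3, 139.4]
[367.6, 88.1, 369.8, 69.1]
[313.3, 76.9, 315.1, 121.9]
[327.1, 141.9, 327.1, 76.9]
[331.9, 72.2, 308.1, 72.4]
[378.1, 165.0, 330.6, 165.0]
[311.5, 133.1, 311.2, 84.4]
[296.9, 164.9, 271.9, 166.1]
```

The block stands unmoved (lines within 1 px). I'll tilt and go back in along the same way.

Call:
play_rows([
  [[0, 0, 0], [5, 0, 0]],
  [[0, 0, 0], [5, 0, 0]],
  [[0, 0, 0], [5, 0, 0]],
  [[0, 0, 0], [0, 0, 0]],
  [[0, 0, 0], [0, 0, 0]],
])

```text
time_s: 30.7
eef_pos: [564.5, -90.3, 219.9]
ee_rot: [-0.13, 0.991, -0.042, 0.008]
force: [-0.6, -0.3, -0.4]
grip_width: 0.525
```

```bash
python3 - <<'E'
from h import *
print(delta((569.8,-45.2,45.6),-4.7,15))
E
```

```text
(array([  0.7 ,   1.26, 180.14]), array([ 0.02, -0.27, -0.09]))
```

Call:
play_rows([
  [[0.3, 0.6, 30], [0, 0, 0]],
  [[0.4, 0.6, 35], [0, 0, 0]],
  [[0, 0, 35], [0, 0, 0]],
  [[0, 0, 30], [0, 0, 0]],
  [[0, 0, 25], [0, 0, 0]],
  [[0, 0, 15], [0, 0, 0]],
  [[0, 0, 10], [0, 0, 0]],
  [[0, 0, 0], [0, 0, 0]],
  [[0, 0, 0], [0, 0, 0]],
])

```text
time_s: 31.45
eef_pos: [570.4, -43.8, 46.8]
ee_rot: [-0.131, 0.991, -0.04, 0.008]
force: [-0.1, -1.1, 0.8]
grip_width: 0.528
```

Call:
play_rows([
  [[0, 0, 0], [0, 0, 0]],
  [[0, 0, 0], [0, 0, 0]],
  [[0, 0, 0], [0, 0, 0]],
  [[0, 0, 0], [0, 0, 0]],
  [[0, 0, 0], [0, 0, 0]],
  [[0, 0, 0], [0, 0, 0]],
  [[0, 0, 0], [0, 0, 0]],
], fingers=0, squeeze=100)

```text
time_s: 32.03
eef_pos: [570.3, -44.6, 47.4]
ee_rot: [-0.131, 0.991, -0.04, 0.009]
force: [-2.0, -2.1, 4.9]
grip_width: 0.139
```

Call:
play_rows([
  [[0, 3.86, -1.03], [0, 0, 0]],
  [[0, 5.8, -1.55], [0, 0, 0]],
  [[0, 9.65, -2.58], [0, 0, 0]],
  [[0, 9.65, -2.58], [0, 0, 0]],
])

```text
time_s: 32.37
eef_pos: [567.6, -72.2, 46.9]
ee_rot: [-0.133, 0.99, -0.04, 0.008]
force: [0.7, 10.8, 4.2]
grip_width: 0.142
```

Call:
play_rows([
  [[0, 9.65, -2.58], [0, 0, 0]],
  [[0, 9.65, -2.58], [0, 0, 0]],
  [[0, 9.65, -2.58], [0, 0, 0]],
  [[0, 9.65, -2.58], [0, 0, 0]],
  [[0, 0, 0], [0, 0, 0]],
  [[0, 0, 0], [0, 0, 0]],
])

```text
time_s: 32.87
eef_pos: [564.6, -115.5, 47.1]
ee_rot: [-0.13, 0.991, -0.04, 0.009]
force: [-2.8, -2.0, 9.3]
grip_width: 0.146
```

```bash
python3 - <<'E'
from h import *
s,x,R=pose();print(x,s["force"],s["wrist_torque"],rz(R.as_matrix()[:,0]),R.as_matrix()[:,2])
W=cam("wrist");im=ctrl.capture("wrist");cv2.imwrite("pics/w14.png",im[:,:,::-1])
for n,i in(("held before",cv2.imread("pics/w4.png")),("now",im[:,:,::-1])):
    print(n);g=cv2.cvtColor(np.ascontiguousarray(i),cv2.COLOR_BGR2GRAY)
    for l in cv2.createLineSegmentDetector().detect(g[0:220,230:410])[0][:,0]:
        L=np.hypot(l[2]-l[0],l[3]-l[1])
        if L>50: print((l+[230,0,230,0]).round(1).tolist())
E
```

```text
[ 564.62807183 -115.51871103   47.07210038] [-2.75874291 -2.03894962  9.32463715] [0.30018716 0.5708654  0.08945264] -4.714126667673967 [ 0.0279231   0.25765589 -0.96583318]
held before
[391.8, 60.7, 393.3, 0.6]
[290.6, 162.5, 348.1, 162.0]
[266.9, 151.2, 391.9, 150.7]
[345.6, 154.0, 290.6, 155.1]
[393.0, 148.1, 392.3, 61.9]
[305.7, 168.1, 306.0, 218.1]
[333.8, 218.1, 333.3, 166.9]
[245.1, 3.1, 245.4, 104.4]
[395.6, 16.9, 395.6, 136.9]
[242.5, 94.4, 242.4, 10.6]
now
[392.8, 109.4, 394.2, 5.6]
[393.1, 2.0, 290.6, 2.1]
[246.9, 153.5, 391.9, 152.9]
[346.9, 156.6, 291.9, 156.9]
[291.9, 164.1, 348.1, 163.9]
[305.5, 166.8, 306.3, 218.2]
[333.7, 218.1, 333.8, 165.6]
[340.6, 195.7, 408.1, 195.4]
[230.6, 195.8, 299.4, 195.5]
[246.1, 99.4, 246.4, 149.4]
[245.1, 5.6, 246.1, 79.4]
[242.9, 66.9, 242.4, 5.6]
[243.3, 124.4, 243.3, 69.4]
[395.7, 73.1, 395.6, 126.9]
```

The drag was 10.8 N while under the foot, so the foot was bearing on the block, and the block is now clear. I'll lift, carry it off the plate and lower.

Call:
play_rows([
  [[0, -1.55, -5.8], [0, 0, 0]],
  [[0, -1.55, -5.8], [0, 0, 0]],
  [[-6, 27, -7.25], [0, 0, 0]],
  [[-6, 27, -7.25], [0, 0, 0]],
  [[-6, 27, -7.25], [0, 0, 0]],
  [[-6, 27, -7.25], [0, 0, 0]],
  [[-6, 27, -7.25], [0, 0, 0]],
  [[0, 2.1, 7.7], [0, 0, 0]],
  [[0, 2.1, 7.7], [0, 0, 0]],
  [[0, 0.8, 2.9], [0, 0, 0]],
  [[0, 0, 0], [0, 0, 0]],
  [[0, 0, 0], [0, 0, 0]],
])

```text
time_s: 33.92
eef_pos: [523.3, -249.7, 38.6]
ee_rot: [-0.131, 0.991, -0.039, 0.008]
force: [0.5, -0.5, -2.2]
grip_width: 0.144
```

Call:
play_rows([
  [[0, 0.3, 1], [0, 0, 0]],
  [[0, 0.3, 1], [0, 0, 0]],
  [[0, 0.2, 0.8], [0, 0, 0]],
  [[0, 0, 0], [0, 0, 0]],
  [[0, 0, 0], [0, 0, 0]],
])

```text
time_s: 34.33
eef_pos: [523.2, -250.7, 35.9]
ee_rot: [-0.131, 0.991, -0.04, 0.008]
force: [-0.3, 0.3, -2.5]
grip_width: 0.141
```

Call:
play_rows([
  [[0, 0.2, 0.8], [0, 0, 0]],
  [[0, 0.2, 0.8], [0, 0, 0]],
  [[0, 0, 0], [0, 0, 0]],
  [[0, 0, 0], [0, 0, 0]],
])

```text
time_s: 34.67
eef_pos: [523.3, -251.1, 35.2]
ee_rot: [-0.131, 0.991, -0.04, 0.008]
force: [-3.1, -0.6, 5.6]
grip_width: 0.142
```

Contact with the table. I'll let go, back out along the fingers, then check.

Call:
play_rows([
  [[0, 0, 0], [0, 0, 0]],
  [[0, 0, 0], [0, 0, 0]],
  [[0, 0, 0], [0, 0, 0]],
  [[0, 0, 0], [0, 0, 0]],
  [[0, 0, 0], [0, 0, 0]],
  [[0, 0, -15], [0, 0, 0]],
  [[0, 0, -25], [0, 0, 0]],
  [[0, 0, -35], [0, 0, 0]],
  [[0, 0, -35], [0, 0, 0]],
  [[0, 0, -35], [0, 0, 0]],
  [[0, 0, -35], [0, 0, 0]],
  [[0, 0, 0], [-5, 0, 0]],
  [[0, 0, 0], [-5, 0, 0]],
  [[0, 0, 0], [-5, 0, 0]],
  [[0, 0, 0], [0, 0, 0]],
], fingers=45)

```text
time_s: 35.92
eef_pos: [518.8, -295.5, 208.6]
ee_rot: [0.001, 0.999, -0.039, 0.003]
force: [0.9, 1.2, -0.6]
grip_width: 0.525
```

```bash
python3 - <<'E'
from h import *
s,x,R=pose();print(x,s["force"],rz(R.as_matrix()[:,0]))
W=cam("wrist");im=ctrl.capture("wrist");g=cv2.cvtColor(im,cv2.COLOR_RGB2GRAY);cv2.imwrite("pics/w15.png",im[:,:,::-1])
ly=np.array([0.079,0.997]);
print("expected centre",x[:2]+ly*(44+75.6),proj(W,np.r_[x[:2]+ly*(44+75.6),68]))
for n in("block_top","setting_block","block_handle"): print(n,[((np.array(d["position"])*[640,400]).round(1).tolist(),round(d["p"],2),back(W,np.array(d["position"])*[640,400],68).round(0).tolist()) for d in ctrl.spot_in("wrist",n)][:2])
for l in cv2.createLineSegmentDetector().detect(g[0:230,260:390])[0][:,0]:
    L=np.hypot(l[2]-l[0],l[3]-l[1])
    if L>25: print((l+[260,0,260,0]).round(1).tolist())
for c in("top","scene"):
    im=ctrl.capture(c);C=cam(c)
    for n,z in(("driver_grip",104),("box_driver",76),("block_top",68),("tub_1",68),("spare_roll",30),("scraper",10),("screw_collar",142)):
        print(c,n,[((np.array(d["position"])*[640,400]).round(1).tolist(),round(d["p"],2),back(C,np.array(d["position"])*[640,400],z)[:2].round(0).tolist()) for d in ctrl.spot_in(c,n)][:2])
E
```

```text
[ 518.83927845 -295.5427804   208.62022346] [ 0.86528613  1.18904746 -0.56832079] -4.504889875812701
expected centre [ 528.28767845 -176.3015804 ] [319.1250989   32.07957578]
block_top [([320.4, 51.3], 0.85, [528.0, -190.0, 68.0])]
setting_block [([320.2, 46.7], 0.91, [528.0, -187.0, 68.0])]
block_handle [([319.6, 46.9], 0.71, [528.0, -187.0, 68.0])]
[288.1, 69.6, 353.1, 69.7]
[306.9, 75.2, 333.1, 75.1]
[330.5, 108.1, 327.8, 139.3]
[313.4, 79.3, 314.2, 109.4]
[297.8, 228.6, 260.3, 203.6]
[326.1, 111.9, 326.5, 76.9]
[260.2, 74.9, 280.7, 91.4]
[284.5, 0.6, 286.3, 66.9]
[353.4, 66.9, 355.2, 0.6]
[311.5, 149.4, 311.2, 104.4]
[357.5, 9.4, 356.5, 60.6]
[282.6, 33.1, 282.2, 0.6]
[289.6, 199.5, 259.9, 177.9]
top driver_grip [([202.0, 233.1], 0.75, [507.0, 299.0])]
top box_driver []
top block_top [([362.2, 229.9], 0.9, [526.0, -184.0])]
top tub_1 [([422.1, 172.0], 0.88, [710.0, -368.0]), ([385.7, 173.2], 0.76, [704.0, -254.0])]
top spare_roll [([328.5, 159.0], 0.6, [750.0, -77.0])]
top scraper [([204.7, 177.9], 0.62, [682.0, 321.0])]
top screw_collar [([291.1, 208.9], 0.56, [584.0, 34.0]), ([214.4, 228.5], 0.38, [522.0, 254.0])]
scene driver_grip []
scene box_driver []
scene block_top [([344.8, 271.0], 0.57, [511.0, -194.0])]
scene tub_1 [([406.9, 247.6], 0.9, [684.0, -276.0]), ([440.4, 260.8], 0.85, [709.0, -368.0])]
scene spare_roll [([345.3, 271.0], 0.24, [529.0, -182.0])]
scene scraper [([308.4, 236.8], 0.66, [553.0, -13.0])]
scene screw_collar []
```

Block is upright and off the plate. One last look at the screw's head.

Call:
play_rows([
  [[0, 0, -12], [0, 0, 0]],
  [[2.8, -28.8, 0], [0, 0, 0]],
  [[2.8, -28.8, 0], [0, 0, 0]],
  [[2.8, -28.8, 0], [0, 0, 0]],
  [[2.8, -28.8, 0], [0, 0, 0]],
  [[2.8, -28.8, 0], [0, 0, 0]],
  [[2.8, -28.8, 0], [0, 0, 0]],
  [[2.8, -28.8, 0], [0, 0, 0]],
  [[2.8, -28.8, 0], [0, 0, 0]],
  [[2.8, -28.8, 0], [0, 0, 0]],
  [[2.8, -28.8, 0], [0, 0, 0]],
  [[0, 0, 0], [0, 0, 0]],
  [[0, 0, 0], [0, 0, 0]],
])

```text
time_s: 38.0
eef_pos: [569.7, -11.6, 220.6]
ee_rot: [-0.001, 0.999, -0.039, 0.003]
force: [-0.2, 0.6, 0.4]
grip_width: 0.525
```

```bash
python3 - <<'E'
from h import *
s,x,R=pose();th=rz(R.as_matrix()[:,0]);print(x,th,s["time_s"])
W=cam("wrist");im=ctrl.capture("wrist");u,v=proj(W,[575.8,30.8,148]).astype(int);print(u,v)
g=cv2.cvtColor(cv2.resize(im[v-22:v+22,u-22:u+22],None,fx=3,fy=3,interpolation=cv2.INTER_CUBIC),cv2.COLOR_RGB2GRAY)
for l in cv2.createLineSegmentDetector().detect(g)[0][:,0]:
    L=np.hypot(l[2]-l[0],l[3]-l[1]);A=np.degrees(np.arctan2(l[3]-l[1],l[2]-l[0]))
    if L>28: print((l/3+np.array([u,v,u,v])-22).round(1).tolist(),round(L/3,1),"a mod 90",round((-4.65-(th-A))%90,1))
im=ctrl.capture("scene");C=cam("scene")
for n,z in(("driver_grip",104),("rest_collar",22),("tub_1",68),("block_top",68)):
    print(n,[((np.array(d["position"])*[640,400]).round(1).tolist(),round(d["p"],2),back(C,np.array(d["position"])*[640,400],z)[:2].round(0).tolist()) for d in ctrl.spot_in("scene",n)][:2])
E
```

```text
[569.67438806 -11.58327886 220.6250607 ] -4.5253499861657165 38.0
323 145
[304.9, 138.1, 329.0, 126.4] 26.8 a mod 90 64.0
[313.2, 145.5, 320.0, 159.5] 15.5 a mod 90 64.1
[320.3, 159.4, 333.9, 152.8] 15.1 a mod 90 64.1
[333.1, 152.2, 327.2, 139.0] 14.5 a mod 90 65.8
[329.3, 128.6, 305.5, 140.2] 26.5 a mod 90 63.9
[326.5, 139.6, 314.1, 145.3] 13.6 a mod 90 65.0
[310.4, 153.4, 305.4, 143.4] 11.2 a mod 90 63.3
[332.6, 158.6, 323.3, 163.2] 10.4 a mod 90 63.5
driver_grip [([224.9, 175.8], 0.58, [502.0, 301.0]), ([441.8, 263.4], 0.2, [681.0, -381.0])]
rest_collar [([236.6, 197.2], 0.88, [503.0, 270.0])]
tub_1 [([403.5, 241.2], 0.88, [696.0, -256.0]), ([441.3, 262.6], 0.78, [706.0, -373.0])]
block_top [([345.0, 269.6], 0.74, [514.0, -191.0])]
```

```bash
python3 -c "
from rig import ctrl
print(ctrl.finish_job())"
```

```text
the job is handed in; nothing more can be done
None
```

The job is handed in at about 38 s of the 72 s allowed; no verdict came back.

**What I did:** I set the block on the plate under the foot and turned the screw down in one grip, with no re-grasp needed. I then put the driver back on its stub, drew the block out, and stood it on the table off the station.

**Last checks:**
- **Block position:** The block's centre was about 3 mm from the screw's axis when I set it under the foot.
- **Screw angle:** The head's edges give about 334°, or 5.83 rad (allowed 5.36 to 6.55), with no sign of movement after the block was drawn out. That is about 1.1 mm of squeeze.
- **How the angle is worked out:** The head repeats every quarter turn, so I picked the turn using the stated starting gap. It also assumes the head is square to the station at angle 0. The driver's 7.2 mm descent agrees.
- **Foot contact:** I did not measure the squeeze directly. The block dragged with about 11 N on the way out, so the foot was clearly bearing on it.
- **Driver:** It touched down at the height where I picked it up and showed upright in place afterwards.
- **Block at the end:** It touched down at table height, looked upright in the wrist view, and stands about 55 mm off the plate.
- **Bystanders:** The networks found both tubs near where they started, within their scatter. The spare roll and scraper were found less surely: the last arm-occluded scene view gave false spots for both, but nothing I moved came near them.

**Less certain:** I had used all 12 picture views before the screw reached its final angle. The last picture of the foot failed to show, so the later checks were by line detection, the networks and the force readings.

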